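# Clear and lever open the hinged cover of a filter housing

## Task

A brass threaded plug has been left on the cover of the stainless filter housing: set it down upright on the white foam sheet, clear of the blue mat. The hinged cover has no handle and its hinge is stiff, so get the orange-handled pry bar out of the shell lying on its side, lever the cover up with the bar's blade (fingers off the cover until the bar has raised it) and swing it right back against its stop. Finish with the pry bar lying flat on the blue tool mat, and leave the other loose parts around the work where they are.

Things in the scene. Friction and masses are not known exactly. Their poses are not given: they have to be found in the camera images.
- bar: Flat pry bar 200 mm long, 130 g. Origin: mid-length, on its centre plane; balances there. +x runs to the tip, z normal to the blade. Orange handle 110 x 26 wide x 20 mm thick (x -100 to +10 mm); dark blade 22 wide x 4 mm, its last 14 mm 2.5 mm thick. Starts level in the shell, blade 45 to 60 mm out of the mouth, centre plane 27 mm above the bench (13 mm when lying on the mat).
- bar_tip (a point): End of the pry bar's blade, on the centre plane (x = +100 mm in the bar's frame; same axes).
- bar_handle (a point): Middle of the pry bar's handle (x = -45 mm in the bar's frame; same axes). The place to hold it for prying.
- shell: Fixed steel shell on its side, 165 mm long, inside 102 mm diameter, flanges 136 mm, closed at the back. Origin: on the bench under the mouth's face; +x points out of the mouth, z up. Axis 68, inside floor 17, flange top 136 mm above the bench. Only the bar's blade sticks out: draw the bar straight out by it (about 160 mm), lay it down, take it again by the handle.
- housing: Fixed round filter housing. Origin: under its centre, on the bench; pry side to local -x, hinge at +x. Body 140 mm diameter; flange 194 mm, top 90 mm above the bench, standing out 22 mm beyond the cover's rim: its edge is the fulcrum. A gasketed seat 100 mm across, 7.5 mm high, carries the cover, leaving a seam 7.5 mm high, 25 mm deep under the rim. Brass ports reach 90 mm out at +y, -y, 42 mm up.
- seam (a point): Middle of the seam's height at the front, right under the cover's rim: housing frame (-75, 0, 93.75) mm. Same axes as the housing: +x points in under the cover towards the hinge.
- hinge (a point): Centre of the cover's hinge pin: housing frame (100, 0, 102) mm; the pin lies along the housing's y.
- cover (a joint): Opening angle of the cover in rad: 0 closed, level; grows as the front edge rises; 1.92 is the stop, leaning back. A stiff hinge: the cover stays at any angle where it is left. Lifting it takes about 5 N at the front edge.
- cover_plate: The round cover, steel-coloured, 0.36 kg, 150 mm diameter, rim 8 mm thick, raised to 13 mm in the middle. Origin: on the hinge pin, 100 mm from the disc's centre and 4.5 mm above the plane of its underside; its disc lies towards local -x; z normal to its top; axes as the housing's when closed.
- cover_edge (a point): Front edge of the cover opposite the hinge, mid-rim: 175 mm from the hinge pin. Same axes as the cover plate.
- mat: Blue tool mat on the bench, 120 mm (x) x 230 mm (y), 3 mm thick, fixed. Origin: centre of its underside.
- pot: Loose steel pot with four lugs at the rim, 96 mm diameter (118 over the lugs), 62 mm high. Origin: centre of its underside. Bystander.
- sieve: Loose perforated steel plate, 104 mm diameter, 14 mm high. Origin: centre of its underside. Bystander.
- plug: Loose threaded brass plug, 0.35 kg, 38 mm high: threaded body 64 mm diameter and 22 mm high, on it a hexagon head (about 30 mm across, 16 mm high) to hold it by. Origin: centre of its underside; z up. Starts standing on the cover, its underside 110.5 mm above the bench.
- disc: Loose flat steel disc, 84 mm diameter, 12 mm high. Origin: centre of its underside. Bystander.
Things that resemble listed ones, but are neither listed nor needed, are in the scene too. Leave any turquoise look-alike of the housing alone.

How it is judged:
On the way:
1. the pry bar's blade, bearing under the cover, has raised it by at least 0.06 rad (front edge about 10 mm) (value of joint cover above 0.06 rad and contact force between bar and cover_plate above 0.5 N), for 0.1 s.
At the end, for the whole second after the job is handed in: Cover swung back beyond 1.75 rad (stop at 1.92); pry bar at rest, flat within 0.15 rad on the blue mat (middle over the mat, at most 22 mm up, tip at most 30 mm up); plug upright within 0.15 rad and at rest down on the bench, its middle not over the mat (value of joint cover above 1.75 rad and x of bar in the frame of mat between -0.06 and 0.06 m and y of bar in the frame of mat between -0.115 and 0.115 m and height (world z) of bar below 0.022 m and height (world z) of bar_tip below 0.03 m and (angle between bar's own z axis and vertical below 0.15 rad or angle between bar's own z axis and vertical above 2.99 rad) and linear speed of each of bar, plug below 0.03 m/s and height (world z) of plug between -0.008 and 0.008 m and angle between plug's own z axis and vertical below 0.15 rad and (x of plug in the frame of mat above 0.06 m or x of plug in the frame of mat below -0.06 m or y of plug in the frame of mat above 0.115 m or y of plug in the frame of mat below -0.115 m)); the robot touches nothing.
It fails at once if the gripper pushes on the cover before the bar has raised it (3 N or more below 0.05 rad) (contact force between the fingers and cover_plate above 3 N and value of joint cover below 0.05 rad).
It fails at once if the pot is moved by more than 25 mm or tipped (distance of pot from where it was at the start of the episode above 0.025 m or angle between pot's own z axis and vertical above 0.35 rad).
It fails at once if the perforated plate is moved by more than 25 mm or tipped (distance of sieve from where it was at the start of the episode above 0.025 m or angle between sieve's own z axis and vertical above 0.35 rad).
It fails at once if the disc is moved by more than 25 mm or tipped (distance of disc from where it was at the start of the episode above 0.025 m or angle between disc's own z axis and vertical above 0.35 rad).
It fails at once if the plug is tipped over or dropped (falls faster than 1.3 m/s) (angle between plug's own z axis and vertical above 0.8 rad or linear speed of plug above 1.3 m/s).
It also fails if it takes over 72 s, if anything falls off the work surface, if the arm or the gripper's body presses on something with over 40 N, if the wrist force passes 120 N, or if a joint passes its speed limit or range.

## Robot

A 6-joint arm with a two-finger parallel gripper is mounted at the origin on the work surface. World frame = base frame: x ahead of the robot, y to its left, z up, the work surface at z = 0. Lengths are in m, angles in rad, forces in N, time in s.
With the tool pointing down it reaches from about 0.4 to 0.825 m from the base axis. Payload 7 kg.
Tool frame: the origin (TCP) lies midway between the tips of the shut fingers; the grasp point (between the pads) lies 19 mm behind it; z points along the fingers, y is the direction in which the jaws open and shut (so a half turn about z gives the same grasp; the last joint's range is limited). The gripper opens to 85 mm and grips with 20 to 120 N. Pads are 22 mm wide; open, the fingers measure 114 mm over their backs; the gripper's body (76 mm by 85 mm) begins 54 mm behind the grasp point. The pads swing forward as they close: fully open they stand 13 mm farther back than shut.
Start: joints at [1.567, 0.359, 0.012, 0, -1.224, -0.288], TCP at [0.194, 0.646, 0.231] pointing down, gripper open.
Joint ranges: [-3.07, 3.07], [-1.43, 2.12], [-1.02, 1.25], [-3.03, 1.67], [-3.05, -0], [-3.03, 3.03]. Speed limits (rad/s): [2.39, 2.39, 3.01, 3.14, 3.14, 3.14].

## Interface

Orientations are given as a unit quaternion [x, y, z, w].
In Python, from station import read_state, camera, close_job gives the robot as it stands.
- The arm moves only by the tool apply_moves, never from a script. Its argument "plan" is text: rows parted by semicolons, each of 7 numbers parted by spaces: the shift along the tool's x, y, z in m, then the turn, a rotation vector about the tool's x, y, z in degrees, then the finger opening in m, from 0 to 0.0854. In form: dx dy dz ax ay az jaw; .... A call has 1 to 20 rows; each row shifts and turns the commanded pose from where the row before left it, along the tool's axes as they then stand; what a row does not reach is not made up. A row lasts 1/8 s, in which the tool goes at most 62.5 mm and 10.7 degrees, less where a joint would pass 70% of its speed; a pose out of reach is approached as far as the arm can. A call with a gripper value outside its range is refused whole. The fingers move at their own pace and stop on an object; the grip force is fixed at half the most. Time passes only in rows, so rows that do not move let the fingers close. It gives the time, the measured TCP pose, the force and the opening at its end, in the units of the state.
- read_state(): the state, without advancing time (a new reading comes with each control period).
- camera(name): name is "scene" or "top"; returns a dict with "pixels" (480x640x3 uint8, red, green, blue), "fx", "fy", "cx", "cy" (pixels), "distortion" ([k1, k2, p1, p2, k3] as OpenCV has them; the pictures are not rectified), "rvec" (rotation vector, rad) and "tvec" (3), from world to camera coordinates, as OpenCV has them. Camera axes: x right, y down, z forward; pixel columns grow to the right and rows downward; lengths in m; the calibration is good to about 2 mm. A picture is of the moment at which its call begins. There is no depth.
- close_job(): hands the job in, once; it reports no verdict.
The state is a dict: "clock": time; "joint_positions": joint angles; "joint_vel": joint speeds; "effort": joint torques, N m; "position": TCP position; "eef_rot": TCP orientation; "force": force on the tool from outside, world axes, zero at the start; "ft_torque": the same for the moment, N m; "grip_width": finger opening in m.
Only numpy, scipy, OpenCV 4.12 (cv2) and the standard library are available. Lean on these libraries where they do the work, as an engineer would, in place of code of your own. Each camera call takes 0.05 s, during which the arm holds its last target.

## Working session

There is one attempt and no reset: what is moved stays moved. The work goes in short steps, Python scripts to look and compute and a tool call to move; the robot and the scene stay as the last step left them, time stands still between calls to the robot, and variables do not carry over. Pictures are saved under pics/ and viewed, and the job is handed in when it is done.

Besides the shell and the picture viewer there is one more tool, called after ">>>" in YAML: its name, and indented under it one key for each argument. apply_moves: Moves the arm, as the interface text tells. Its arguments: {"type":"object","properties":{"plan":{"type":"string"}},"required":["plan"]}

```bash
mkdir -p pics; ls
cat > h.py <<'E'
import numpy as np, cv2
from station import read_state, camera
from scipy.spatial.transform import Rotation as R
def snap(n,tag):
    c=camera(n); cv2.imwrite(f'pics/{tag}.png',c['pixels'][:,:,::-1]); np.savez(f'{tag}.npz',**{k:np.array(v) for k,v in c.items()}); return c
def load(tag): return dict(np.load(f'{tag}.npz'))
def K(c): return np.array([[c['fx'],0,c['cx']],[0,c['fy'],c['cy']],[0,0,1]],float)
def ray(c,uv):
    p=cv2.undistortPoints(np.array(uv,float).reshape(-1,1,2),K(c),np.array(c['distortion'],float)).reshape(-1,2)
    Rm=cv2.Rodrigues(np.array(c['rvec'],float))[0]; t=np.array(c['tvec'],float).ravel()
    d=np.c_[p,np.ones(len(p))]@Rm; o=-Rm.T@t; return o,d
def onz(c,uv,z):
    o,d=ray(c,uv); return o+d*((z-o[2])/d[:,2])[:,None]
def proj(c,P):
    return cv2.projectPoints(np.array(P,float).reshape(-1,1,3),np.array(c['rvec'],float),np.array(c['tvec'],float),K(c),np.array(c['distortion'],float))[0].reshape(-1,2)
def crop(c,x0,y0,x1,y1,s,name):
    cv2.imwrite(f'pics/{name}.png',cv2.resize(c['pixels'][y0:y1,x0:x1,::-1],None,fx=s,fy=s,interpolation=cv2.INTER_CUBIC))
E
python3 - <<'E'
from h import *
for n in('scene','top'):
    c=snap(n,n+'0'); o,d=ray(c,[[320,240]]); print(n,o,d)
print(read_state())
E
```

```text
pics
scene [ 1.4164265  -0.42607139  1.24204611] [[-0.58877527  0.30668099 -0.74800554]]
top [0.3145316  0.00520585 1.25619807] [[ 0.18849473 -0.00354099 -0.98224492]]
{'clock': 0.1, 'joint_positions': array([ 1.56711933e+00,  3.59329742e-01,  1.11524368e-02, -3.18785940e-04,
       -1.22407689e+00, -2.88111592e-01]), 'joint_vel': array([-0.00180938, -0.00207645,  0.00155986,  0.00085709, -0.00105581,
        0.00083145]), 'effort': array([-1.54180776e-03, -5.84764588e+01,  2.94109386e+01,  6.95465773e+00,
       -3.18690218e-03,  5.98987697e-06]), 'position': array([0.19406493, 0.64605868, 0.230447  ]), 'eef_rot': array([ 9.89368126e-01, -1.45430937e-01, -4.50374457e-05,  7.42816652e-04]), 'force': array([-0.01549965, -0.8649573 ,  0.32576915]), 'ft_torque': array([-0.0094756 , -0.0260795 ,  0.01515148]), 'grip_width': 0.08515650364225816}
```

View pics/scene0.png

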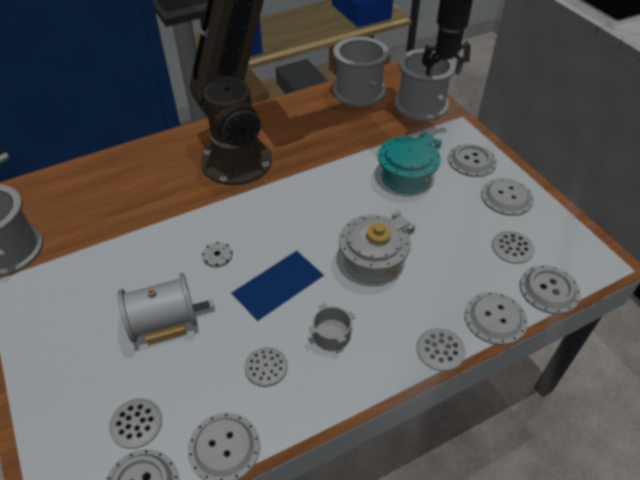

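View pics/top0.png

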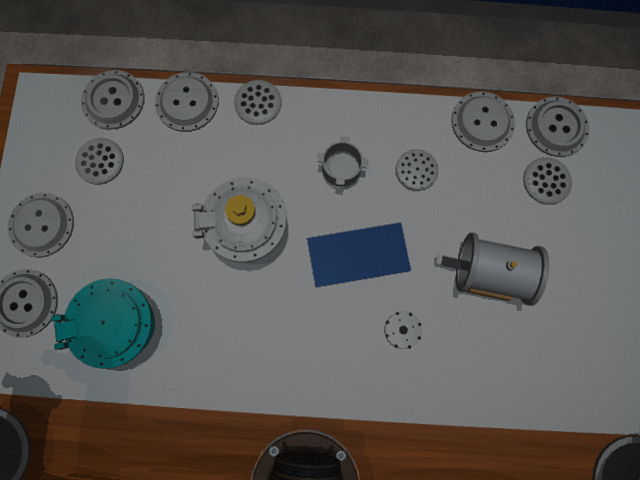

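Run:
```python
from h import *
t=load('top0'); s=load('scene0')
a=cv2.resize(t['pixels'][210:320,420:560,::-1],(700,550),interpolation=cv2.INTER_CUBIC); cv2.imwrite('pics/c1.png',a)
crop(t,180,165,300,275,6,'c2')
crop(s,110,265,220,350,7,'c3')
crop(s,325,205,425,290,7,'c4')
def m(c,uv,z): print(z,np.round(onz(c,uv,z)[0],4))
def mask(c,lo,hi):
    h=cv2.cvtColor(c['pixels'],cv2.COLOR_RGB2HSV); return cv2.inRange(h,lo,hi)
for nm,lo,hi,z in (('mat',(100,120,40),(125,255,255),.003),('yel',(15,120,80),(35,255,255),.14)):
  for n,c in(('top',t),('scene',s)):
    k,_=cv2.findContours(mask(c,lo,hi),cv2.RETR_EXTERNAL,cv2.CHAIN_APPROX_NONE)
    for q in k:
        if cv2.contourArea(q)>40:
            r=cv2.minAreaRect(q); print(nm,n,np.round(r[0]),cv2.contourArea(q))
            if nm=='mat' and 1500<cv2.contourArea(q)<9000: print(np.round(onz(c,cv2.boxPoints(r),z),4), onz(c,[r[0]],z))
```

```text
mat top [359. 254.] 4518.5
[[ 0.558   0.0315  0.003 ]
 [ 0.6112 -0.1935  0.003 ]
 [ 0.4951 -0.2162  0.003 ]
 [ 0.4437  0.0051  0.003 ]] [[ 0.52637679 -0.09288305  0.003     ]]
mat scene [277. 284.] 2627.5
[[ 0.5    -0.213   0.003 ]
 [ 0.4353  0.0252  0.003 ]
 [ 0.5574  0.0267  0.003 ]
 [ 0.612  -0.2019  0.003 ]] [[ 0.52838064 -0.09442324  0.003     ]]
mat scene [256.  38.] 170.5
mat scene [362.  13.] 1083.5
mat scene [89. 90.] 25256.5
yel top [491. 294.] 69.5
yel top [239. 209.] 606.5
yel scene [165. 334.] 160.0
yel scene [378. 232.] 286.5
```

View pics/c1.png

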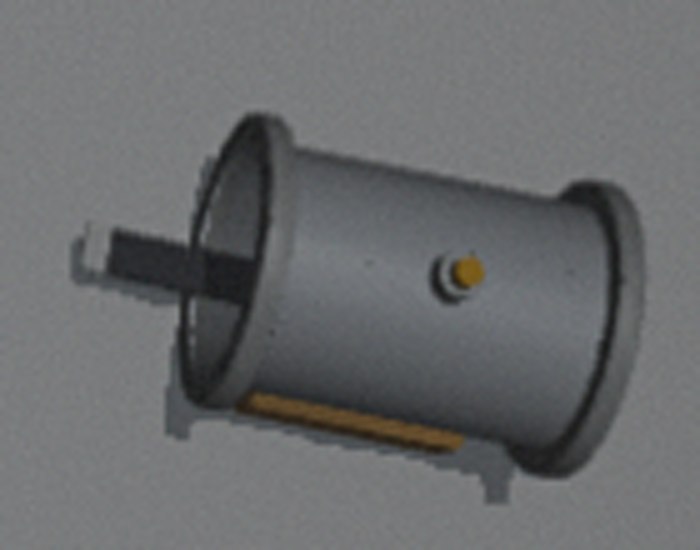

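View pics/c2.png

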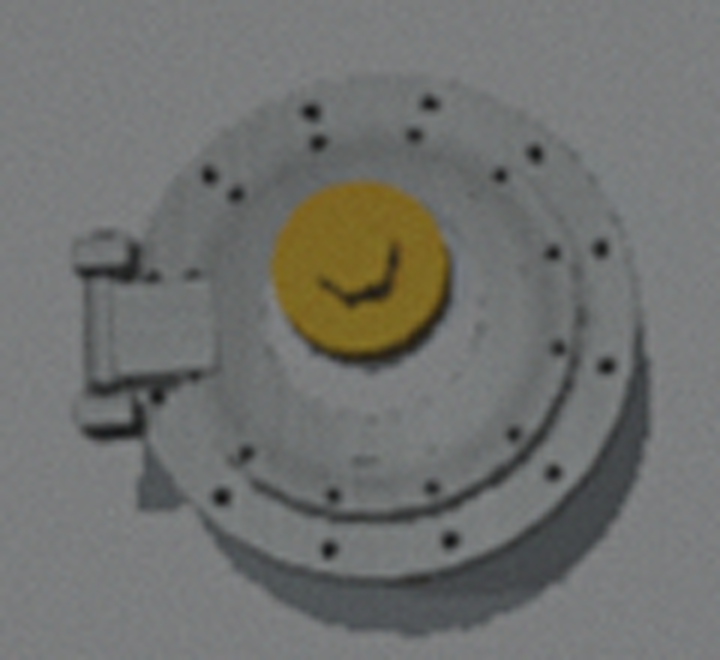

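View pics/c3.png

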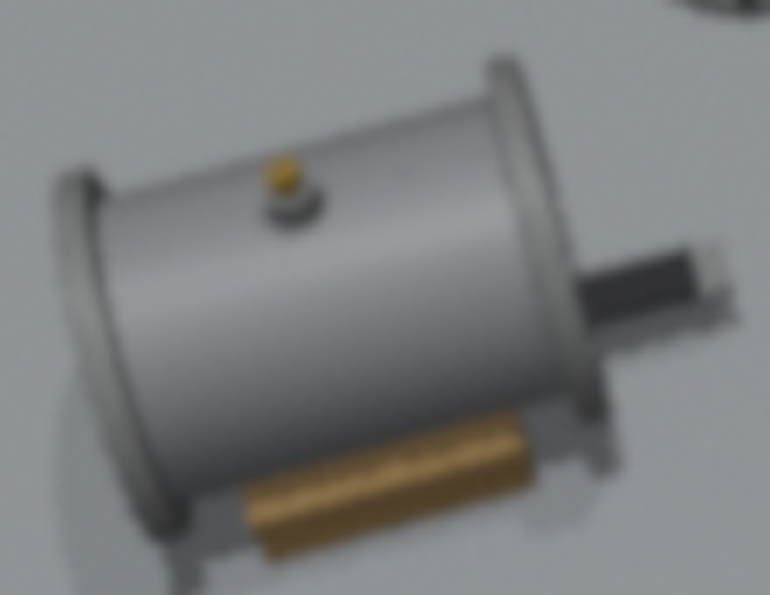

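View pics/c4.png

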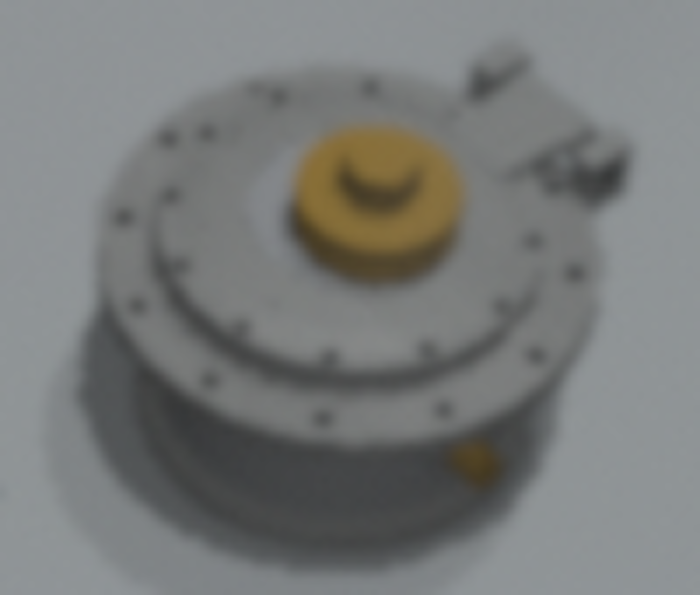

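Run:
```python
from h import *
from scipy.optimize import least_squares
t=load('top0'); s=load('scene0')
def circ(P):
    f=lambda q:np.hypot(P[:,0]-q[0],P[:,1]-q[1])-q[2]
    r=least_squares(f,[*P[:,:2].mean(0),.08]); return np.round(r.x,4),np.abs(r.fun).max()
C2=lambda a:np.array(a,float)/6+[180,165]-0.4
C4=lambda a:np.array(a,float)/7+[325,205]-0.4
h=[(311,111),(430,103),(536,153),(601,248),(606,365),(554,472),(450,540),(329,548),(222,496),(209,175)]
print('flange holes top',circ(onz(t,C2(h),.09)))
h4=[(168,138),(123,217),(138,307),(210,381),(322,419),(445,410),(536,355),(575,272),(370,88),(254,90)]
print('flange holes scene',circ(onz(s,C4(h4),.09)))
ch=[(317,142),(414,135),(500,175),(552,252),(558,348),(513,434),(431,489),(333,496),(246,453),(236,193)]
print('cover holes top',circ(onz(t,C2(ch),.1055)))
print('knuckles top',onz(t,C2([(105,255),(110,415)]),.108), 'scene',onz(s,C4([(497,70),(595,165)]),.105))
# plug
for n,c in(('top',t),('scene',s)):
    m=cv2.inRange(cv2.cvtColor(c['pixels'],cv2.COLOR_RGB2HSV),(15,110,70),(35,255,255))
    k=max(cv2.findContours(m,cv2.RETR_EXTERNAL,cv2.CHAIN_APPROX_NONE)[0],key=cv2.contourArea)
    print('plug',n,circ(onz(c,k.reshape(-1,2),.1325)))
C1=lambda a:np.array(a,float)/5+[420,210]-0.4
print('tip corners',onz(t,C1([(88,222),(78,268)]),.027)); 
print('dark blade',onz(t,C1([(110,230),(108,275),(205,250),(182,290)]),.029))
C3=lambda a:np.array(a,float)/7+[110,265]-0.4
print('tip sc',onz(s,C3([(722,245),(738,300),(690,250),(700,300),(585,272),(590,322)]),.027))
# flange tops of shell
print('shell mouth flange top/back top',onz(t,C1([(270,118),(610,185)]),.125))
crop(t,230,195,260,225,20,'c5'); crop(s,355,210,400,255,14,'c6')
print(t['fx'])
```

```text
flange holes top (array([0.5767, 0.1763, 0.0869]), np.float64(0.000547673307085203))
flange holes scene (array([0.576 , 0.1757, 0.0871]), np.float64(0.0018594887615197703))
cover holes top (array([0.5765, 0.1766, 0.0695]), np.float64(0.0002545225844530624))
knuckles top [[0.59151439 0.2773085  0.108     ]
 [0.53162706 0.26900354 0.108     ]] scene [[0.53482154 0.26841466 0.105     ]
 [0.59549527 0.2744817  0.105     ]]
plug top (array([0.5869, 0.1792, 0.0308]), np.float64(0.001651319613801494))
plug scene (array([0.5914, 0.1753, 0.0311]), np.float64(0.004480529276331708))
tip corners [[ 0.53465757 -0.27416251  0.027     ]
 [ 0.5126825  -0.26988201  0.027     ]]
dark blade [[ 0.5311717  -0.28405774  0.029     ]
 [ 0.50995353 -0.28346954  0.029     ]
 [ 0.52453401 -0.3286231   0.029     ]
 [ 0.5050798  -0.3180672   0.029     ]]
tip sc [[ 0.51487504 -0.27189446  0.027     ]
 [ 0.54103236 -0.27544209  0.027     ]
 [ 0.51152689 -0.28334125  0.027     ]
 [ 0.53457214 -0.28794956  0.027     ]
 [ 0.50299282 -0.32164627  0.027     ]
 [ 0.52519418 -0.32750492  0.027     ]]
shell mouth flange top/back top [[ 0.56780776 -0.33037591  0.125     ]
 [ 0.54763536 -0.47924052  0.125     ]]
535.2482404046089
```

View pics/c5.png

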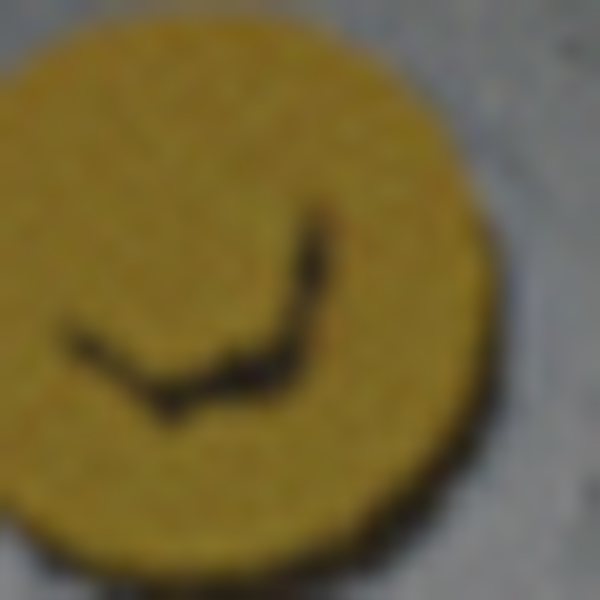

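View pics/c6.png

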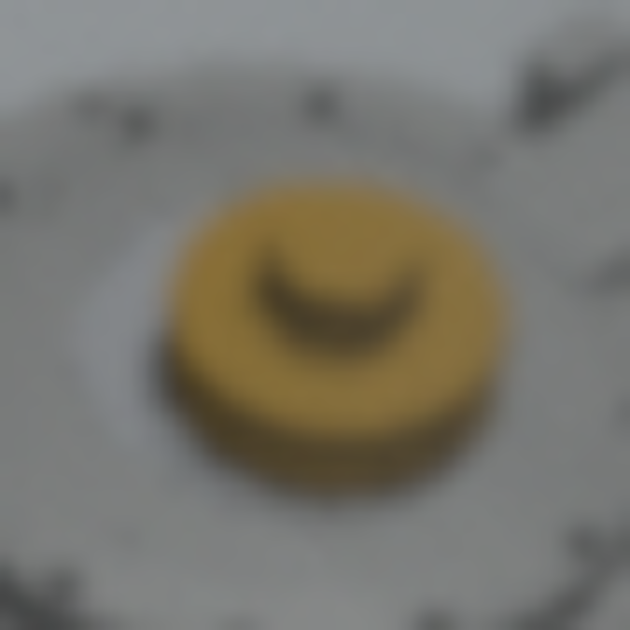

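Run:
```python
from h import *
t=load('top0'); s=load('scene0')
print(onz(s,[[355+339/14-.5,210+311/14-.5]],.1325))
print(onz(t,[[180+360/6-.5,165+268/6-.5]],.1325))
hx=onz(t,np.array([(70,335),(165,402),(290,368),(318,220)])/20+[230-.5,195-.5],.1325)
print(hx); d=np.diff(hx[:,:2],axis=0); print(np.degrees(np.arctan2(d[:,1],d[:,0]))%60,np.hypot(*d.T))
d=hx[0]-hx[3];print(hx[[0,3]].mean(0))
# blade
crop(t,434,245,474,275,18,'c7'); crop(s,190,295,216,315,28,'c8')
# flange holes phase
h=np.array([(311,111),(430,103),(536,153),(601,248),(606,365),(554,472),(450,540),(329,548),(222,496),(209,175)])/6+[180-.4,165-.4]
P=onz(t,h,.09)[:,:2]-[.5767,.1763]; print(np.degrees(np.arctan2(P[:,1],P[:,0]))%30)
for nm,uv,z in(('pot',(343,165),.05),('sieve',(417,170),.014),('disc',(403,330),.012),('turq',(108,323),.1)): print(nm,onz(t,[uv],z))
```

```text
[[0.58850292 0.17868973 0.1325    ]]
[[0.58683285 0.17913663 0.1325    ]]
[[0.58131525 0.192763   0.1325    ]
 [0.57454862 0.18180823 0.1325    ]
 [0.57917051 0.16865833 0.1325    ]
 [0.59580164 0.16710842 0.1325    ]]
[58.29687178 49.3654541  54.67580013] [0.01287611 0.01393849 0.01670319]
[0.58855844 0.17993571 0.1325    ]
[22.60805873 22.45239398 22.43340574 22.73558544 22.69334873 22.90134983
 22.50022656 22.77929342 23.04391017 22.84081379]
pot [[ 0.72966077 -0.04245373  0.05      ]]
sieve [[ 0.74116049 -0.2244766   0.014     ]]
disc [[ 0.35551829 -0.20223317  0.012     ]]
turq [[0.32611102 0.4441442  0.1       ]]
```

View pics/c7.png

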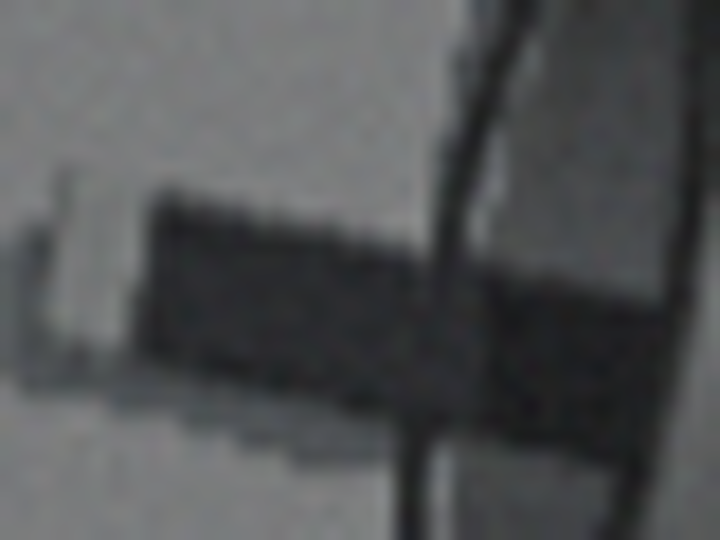

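View pics/c8.png

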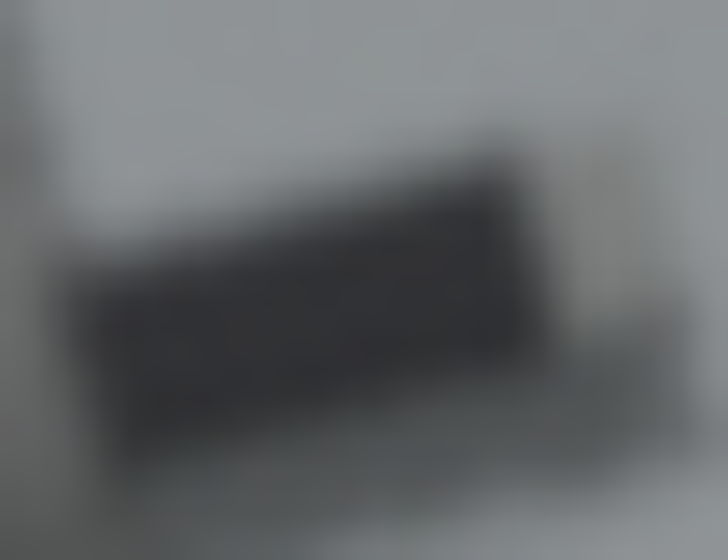

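Run:
```python
from h import *
t=load('top0'); s=load('scene0')
c7=lambda a:np.array(a,float)/18+[433.5,244.5]
c8=lambda a:np.array(a,float)/28+[189.5,294.5]
U=onz(t,c7([(165,200),(660,300)]),.029); L=onz(t,c7([(145,360),(640,462)]),.029)
print(U,L); 
for q in(U,L): d=q[0]-q[1]; print(np.degrees(np.arctan2(d[1],d[0])),np.hypot(*d[:2]))
T=onz(t,c7([(62,180),(48,335)]),.0283); print('tip',T,T.mean(0))
S=onz(s,c8([(640,150),(690,310)]),.0283);print('tip s',S.mean(0))
D=onz(s,c8([(505,160),(545,350),(70,275),(115,440)]),.029);print('dark s',D,D[:2].mean(0),D[2:].mean(0))
d=D[:2].mean(0)-D[2:].mean(0);print(np.degrees(np.arctan2(d[1],d[0])))
m=onz(t,c7([(155,280)]),.029);print(m)
```

```text
[[ 0.5313025  -0.28655198  0.029     ]
 [ 0.52224541 -0.35105636  0.029     ]] [[ 0.51023968 -0.2842941   0.029     ]
 [ 0.50096576 -0.34858815  0.029     ]]
82.007328260114 0.06513713727813251
81.79214147460054 0.06495944876705363
tip [[ 0.53320613 -0.27329021  0.0283    ]
 [ 0.51282267 -0.27184023  0.0283    ]] [ 0.5230144  -0.27256522  0.0283    ]
tip s [ 0.52574908 -0.2743921   0.0283    ]
dark s [[ 0.51195118 -0.28494236  0.029     ]
 [ 0.53391756 -0.28913833  0.029     ]
 [ 0.50569729 -0.32544636  0.029     ]
 [ 0.52519092 -0.32790571  0.029     ]] [ 0.52293437 -0.28704035  0.029     ] [ 0.51544411 -0.32667603  0.029     ]
79.29857553359868
[[ 0.52075358 -0.28542013  0.029     ]]
```

```bash
cat >> h.py <<'E'
def Rt(zdir,ydir):
    z=np.array(zdir,float); z/=np.linalg.norm(z); y=np.array(ydir,float); y-=z*(y@z); y/=np.linalg.norm(y)
    return np.c_[np.cross(y,z),y,z]
def ydown(deg,zdir=(0,0,-1)): return Rt(zdir,[np.cos(np.radians(deg)),np.sin(np.radians(deg)),0])
def plan(wps,start=None,step=.05,rot=9,q=.0005):
    """wps: list of (p,R,jaw,nrows or None). prints rows"""
    if start is None:
        s=read_state(); p=np.array(s['position']); Rc=R.from_quat(s['eef_rot']).as_matrix()
    else: p,Rc=start
    out=[]
    for (pt,Rw,j,n) in wps:
        pt=np.array(pt,float); p0,R0=p.copy(),R.from_matrix(Rc); Rw=Rc if Rw is None else Rw
        rv=(R0.inv()*R.from_matrix(Rw)).as_rotvec()
        n=n or max(1,int(np.ceil(max(np.linalg.norm(pt-p0)/step,np.degrees(np.linalg.norm(rv))/rot))))
        for i in range(1,n+1):
            pd=p0+(pt-p0)*i/n; Rd=R0*R.from_rotvec(rv*i/n)
            d=np.round(Rc.T@(pd-p)/q)*q; a=np.round(np.degrees((R.from_matrix(Rc).inv()*Rd).as_rotvec()),1)
            p=p+Rc@d; Rc=Rc@R.from_rotvec(np.radians(a)).as_matrix()
            out.append(' '.join(f'{v:g}' for v in d+0.)+' '+' '.join(f'{v:g}' for v in a+0.)+f' {j}')
    print(len(out)); print('; '.join(out)); return p,Rc
E
python3 - <<'E'
from h import *
Rm=R.from_quat(read_state()['eef_rot']).as_matrix(); print(Rm.round(3))
A=ydown(81.5+180)
plan([((.5877,.179,.215),A,.085,None),((.5877,.179,.133),A,.085,3)])
E
```

```text
[[ 0.958 -0.288 -0.   ]
 [-0.288 -0.958 -0.001]
 [ 0.     0.001 -1.   ]]
16
0.0395 0.0255 0.001 0 0 -0.6 0.085; 0.039 0.0265 0.0015 0 0 -0.7 0.085; 0.0385 0.0265 0.001 0 0 -0.6 0.085; 0.0385 0.027 0.0015 0 0 -0.6 0.085; 0.0385 0.027 0.001 0 0 -0.7 0.085; 0.0375 0.028 0.0015 0 0 -0.6 0.085; 0.0375 0.0285 0.001 0 0 -0.6 0.085; 0.0375 0.0285 0.0015 0.1 0 -0.7 0.085; 0.037 0.029 0.001 0 0 -0.6 0.085; 0.0365 0.0295 0.001 0 0 -0.6 0.085; 0.036 0.03 0.0015 0 0 -0.7 0.085; 0.036 0.03 0.001 0 0 -0.6 0.085; 0.0355 0.031 0.0015 0 0 -0.6 0.085; 0 0 0.0275 0 0 0 0.085; 0 0 0.027 0 0 0 0.085; 0 0 0.0275 0 0 0 0.085
```

>>> apply_moves:
  plan: "0.0395 0.0255 0.001 0 0 -0.6 0.085; 0.039 0.0265 0.0015 0 0 -0.7 0.085; 0.0385 0.0265 0.001 0 0 -0.6 0.085; 0.0385 0.027 0.0015 0 0 -0.6 0.085; 0.0385 0.027 0.001 0 0 -0.7 0.085; 0.0375 0.028 0.0015 0 0 -0.6 0.085; 0.0375 0.0285 0.001 0 0 -0.6 0.085; 0.0375 0.0285 0.0015 0 0 -0.7 0.085; 0.037 0.029 0.001 0 0 -0.6 0.085; 0.0365 0.0295 0.001 0 0 -0.6 0.085; 0.036 0.03 0.0015 0 0 -0.7 0.085; 0.036 0.03 0.001 0 0 -0.6 0.085; 0.0355 0.031 0.0015 0 0 -0.6 0.085; 0 0 0 0 0 0 0.085"

```text
clock: 1.85
position: [0.5887, 0.1767, 0.2142]
eef_rot: [0.997, -0.076, -0.001, 0.001]
force: [0.0, -0.4, -0.8]
grip_width: 0.0853
```

>>> apply_moves:
  plan: "0 -0.002 0.027 0 0 0 0.085; 0 0 0.027 0 0 0 0.085; 0 0 0.027 0 0 0 0.085; 0 0 0 0 0 0 0.05; 0 0 0 0 0 0 0.02; 0 0 0 0 0 0 0.02; 0 0 0 0 0 0 0.02; 0 0 0 0 0 0 0.02; 0 0 0 0 0 0 0.02; 0 0 0 0 0 0 0.02"

```text
clock: 3.1
position: [0.5885, 0.1816, 0.1361]
eef_rot: [0.997, -0.074, 0.001, -0.001]
force: [-1.3, -1.0, 6.3]
grip_width: 0.0274
```

>>> apply_moves:
  plan: "0 0 -0.01 0 0 0 0.015; 0 0 -0.03 0 0 0 0.015; 0 0 -0.045 0 0 0 0.015; 0 0 0 0 0 0 0.015"

```text
clock: 3.6
position: [0.5898, 0.1822, 0.2238]
eef_rot: [0.997, -0.074, 0.003, -0.002]
force: [0.7, 0.5, -3.7]
grip_width: 0.0274
```

Run:
```python
from h import *
c=snap('scene','s1'); print(read_state()['position'],read_state()['force'])
crop(c,320,120,470,260,4,'s1c')
```

```text
[0.58839943 0.18179356 0.22116276] [-0.38480544 -0.57518821 -4.54969672]
```

View pics/s1c.png

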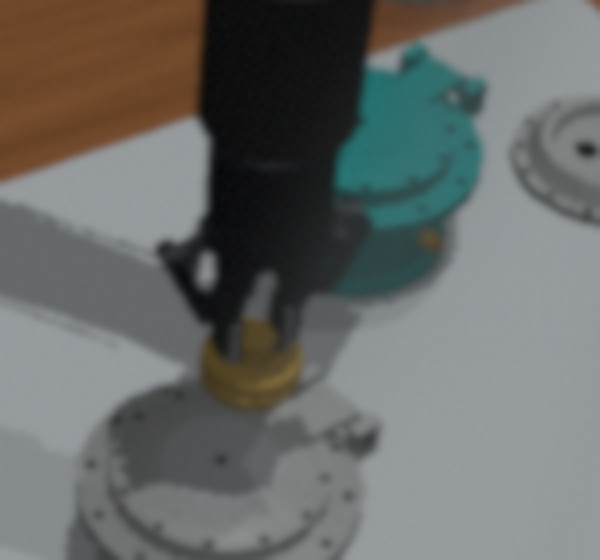

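Run:
```python
from h import *
plan([((.43,.09,.15),None,.015,5),((.43,.09,.05),None,.015,3)])
```

```text
8
-0.0285 0.023 0.014 0 0 0 0.015; -0.029 0.023 0.014 0 0 0 0.015; -0.0285 0.0225 0.0145 0 0 0 0.015; -0.0285 0.023 0.014 0 0 0 0.015; -0.0285 0.023 0.014 0 0 0 0.015; 0 0 0.0335 0 0 0 0.015; -0.0005 0 0.033 0 0 0 0.015; 0 0 0.0335 0 0 0 0.015
```

>>> apply_moves:
  plan: "-0.0285 0.023 0.012 0 0 0 0.015; -0.029 0.023 0.014 0 0 0 0.015; -0.0285 0.0225 0.0145 0 0 0 0.015; -0.0285 0.023 0.014 0 0 0 0.015; -0.0285 0.023 0.014 0 0 0 0.015; 0 0 0.033 0 0 0 0.015; 0 0 0.033 0 0 0 0.015; 0 0 0.033 0 0 0 0.015; 0 0 0 0 0 0 0.015; 0 0 0 0 0 0 0.015"

```text
clock: 4.9
position: [0.4297, 0.0893, 0.0523]
eef_rot: [0.997, -0.074, -0.0, 0.0]
force: [0.5, 0.7, -3.2]
grip_width: 0.0274
```

>>> apply_moves:
  plan: "0 0 0.012 0 0 0 0.015; 0 0 0.009 0 0 0 0.015; 0 0 0.003 0 0 0 0.015; 0 0 0 0 0 0 0.015; 0 0 0 0 0 0 0.015"

```text
clock: 5.52
position: [0.4297, 0.0894, 0.028]
eef_rot: [0.997, -0.074, 0.0, -0.0]
force: [0.1, -0.4, -4.2]
grip_width: 0.0274
```

>>> apply_moves:
  plan: "0 0 0.002 0 0 0 0.015; 0 0 0.0015 0 0 0 0.015; 0 0 0 0 0 0 0.015"

```text
clock: 5.9
position: [0.4298, 0.0895, 0.0255]
eef_rot: [0.997, -0.074, 0.0, -0.0]
force: [-7.4, 0.3, 17.3]
grip_width: 0.0275
```

>>> apply_moves:
  plan: "0 0 0 0 0 0 0.06; 0 0 0 0 0 0 0.085; 0 0 0 0 0 0 0.085; 0 0 -0.05 0 0 0 0.085; 0 0 -0.06 0 0 0 0.085; 0 0 0 0 0 0 0.085"

```text
clock: 6.65
position: [0.4322, 0.0908, 0.1386]
eef_rot: [0.997, -0.074, 0.004, -0.003]
force: [0.5, 0.2, -1.0]
grip_width: 0.0853
```

Run:
```python
from h import *
c=snap('scene','s2'); s=read_state(); print(s['joint_positions'].round(3),s['position'],s['force'])
cv2.imwrite('pics/s2c.png',c['pixels'][150:400,150:500,::-1].repeat(2,0).repeat(2,1))
```

```text
[ 0.657  0.054 -0.622  0.    -0.89   0.765] [0.4307318  0.09008379 0.1363316 ] [-1.39760564  0.21629912 -0.59839976]
```

View pics/s2c.png

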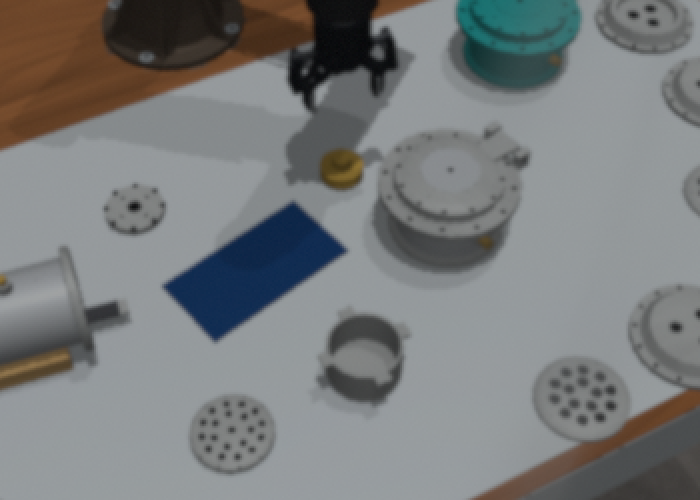

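Run:
```python
from h import *
a=np.radians(81.5); u=np.array([np.cos(a),np.sin(a),0]); z=-np.cos(np.radians(20))*np.array([0,0,1])-np.sin(np.radians(20))*u
B=ydown(171.5,z); g=np.array([.5238,-.2732,.027])-.012*u; T=g+.010*z
print(T); plan([(T-.10*z,B,.085,11)])
```

```text
[ 0.52152075 -0.28845082  0.01760307]
11
0.0135 0.0295 0.002 -1.5 1.4 8.1 0.085; 0.017 0.0275 0.0035 -1.4 1.4 8.1 0.085; 0.021 0.025 0.0045 -1.5 1.5 8.1 0.085; 0.024 0.0215 0.0055 -1.4 1.4 8 0.085; 0.0265 0.0175 0.0065 -1.5 1.4 8.1 0.085; 0.0285 0.0135 0.008 -1.4 1.4 8.1 0.085; 0.03 0.0095 0.009 -1.5 1.5 8.1 0.085; 0.0305 0.0045 0.0095 -1.4 1.4 8.1 0.085; 0.031 0 0.0105 -1.5 1.4 8.1 0.085; 0.0305 -0.0045 0.0115 -1.4 1.5 8 0.085; 0.029 -0.0085 0.012 -1.5 1.4 8.1 0.085
```

>>> apply_moves:
  plan: "0.0135 0.0295 0.002 -1.5 1.4 8.1 0.085; 0.017 0.0275 0.0035 -1.4 1.4 8.1 0.085; 0.021 0.025 0.0045 -1.5 1.5 8.1 0.085; 0.024 0.0215 0.0055 -1.4 1.4 8 0.085; 0.0265 0.0175 0.0065 -1.5 1.4 8.1 0.085; 0.0285 0.0135 0.008 -1.4 1.4 8.1 0.085; 0.03 0.0095 0.009 -1.5 1.5 8.1 0.085; 0.0305 0.0045 0.0095 -1.4 1.4 8.1 0.085; 0.031 0 0.0105 -1.5 1.4 8.1 0.085; 0.0305 -0.0045 0.0115 -1.4 1.5 8 0.085; 0.029 -0.0085 0.012 -1.5 1.4 8.1 0.085; 0 0 0 0 0 0 0.085; 0 0 0 0 0 0 0.085"

```text
clock: 8.32
position: [0.5242, -0.2556, 0.1089]
eef_rot: [-0.644, 0.745, -0.112, -0.135]
force: [0.0, 0.1, 0.6]
grip_width: 0.0853
```

```bash
cat > bar.py <<'E'
from h import *
a=np.radians(81.5); u=np.array([np.cos(a),np.sin(a),0]); z=-np.cos(np.radians(20))*np.array([0,0,1])-np.sin(np.radians(20))*u
B=ydown(171.5,z); g=np.array([.5238,-.2732,.027])-.012*u; T=g+.010*z
E
python3 - <<'E'
from bar import *
s=read_state();print(s['position'],s['joint_positions'].round(3))
print((R.from_quat(s['eef_rot']).inv()*R.from_matrix(B)).as_rotvec(degrees=True))
plan([(T,B,.085,4)])
c=snap('scene','s3'); crop(c,120,180,280,320,4,'s3c')
E
```

```text
[ 0.52415089 -0.2556277   0.10888661] [ 0.077  0.305 -0.611  0.485 -0.803 -0.589]
[ 0.31389135 -0.21622196  0.19551204]
4
0 -0.0005 0.024 0.1 -0.1 0 0.085; -0.0005 -0.001 0.0245 0.1 0 0.1 0.085; 0 -0.0005 0.0245 0 -0.1 0 0.085; 0 -0.0005 0.024 0.1 0 0.1 0.085
```

View pics/s3c.png

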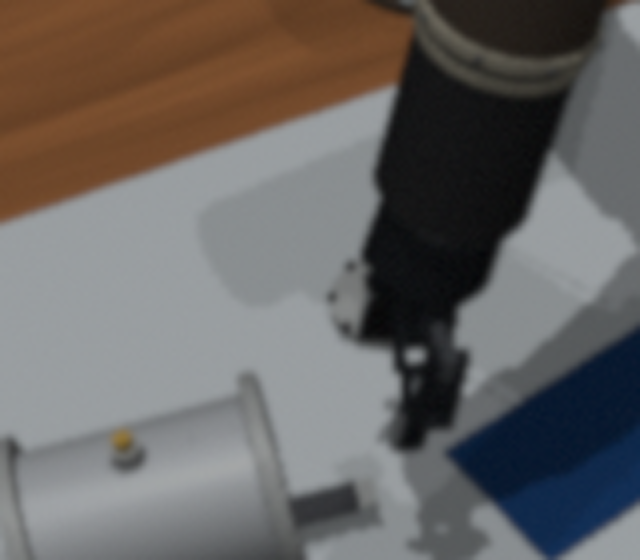

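>>> apply_moves:
  plan: "0 0 0.024 0 0 0 0.085; 0 -0.001 0.0245 0 0 0 0.085; 0 0 0.0245 0 0 0 0.085; 0 -0.001 0.024 0 0 0 0.085; 0 0 0 0 0 0 0.06; 0 0 0 0 0 0 0.04; 0 0 0 0 0 0 0.01; 0 0 0 0 0 0 0.01; 0 0 0 0 0 0 0.01; 0 0 0 0 0 0 0.01"

```text
clock: 9.62
position: [0.5224, -0.2889, 0.0194]
eef_rot: [-0.643, 0.745, -0.114, -0.134]
force: [1.0, 1.5, 1.4]
grip_width: 0.0194
```

Run:
```python
from bar import *
s=read_state();print(s['position'],s['force'],s['grip_width'],T)
c=snap('scene','s4'); crop(c,120,220,280,340,5,'s4c')
p=s['position']; Rm=R.from_quat(s['eef_rot']).as_matrix()
print('u in tool',Rm.T@u,'up',Rm.T@[0,0,1])
```

```text
[ 0.52238936 -0.2889381   0.01944371] [1.00586111 1.48344235 1.41284537] 0.019402493875295447 [ 0.52152075 -0.28845082  0.01760307]
u in tool [-0.93843695 -0.00109042 -0.34544884] up [ 0.34544491  0.00275749 -0.93843498]
```

View pics/s4c.png

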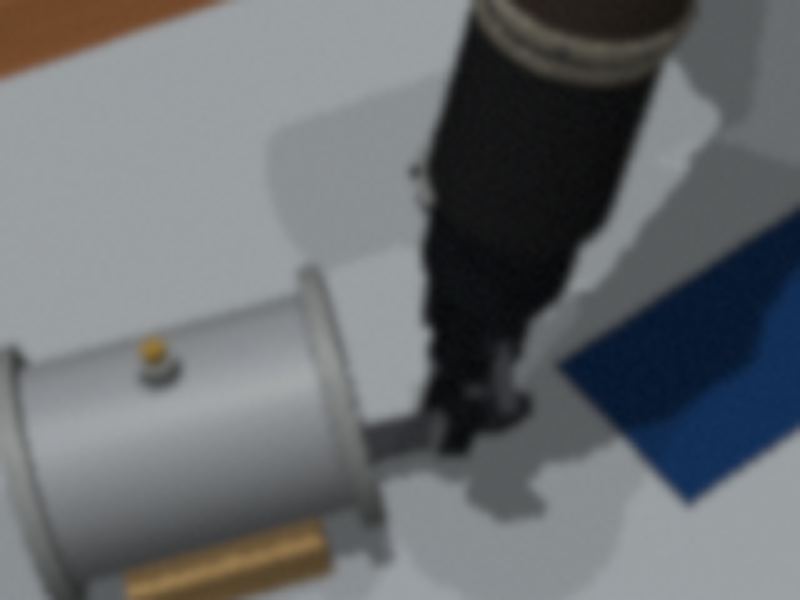

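>>> apply_moves:
  plan: "0.001 0 -0.003 0 0 0 0.01; -0.014 0 -0.005 0 0 0 0.01; -0.028 0 -0.0105 0 0 0 0.01; -0.028 0 -0.0105 0 0 0 0.01; -0.028 0 -0.0105 0 0 0 0.01; -0.028 0 -0.0105 0 0 0 0.01; -0.028 0 -0.0105 0 0 0 0.01; -0.014 0 -0.005 0 0 0 0.01; 0 0 0 0 0 0 0.01; 0 0 0 0 0 0 0.01"

```text
clock: 10.92
position: [0.5476, -0.1122, 0.0226]
eef_rot: [-0.643, 0.746, -0.113, -0.135]
force: [0.4, -1.2, -1.8]
grip_width: 0.0194
```

Run:
```python
from bar import *
s=read_state();print(s['position'],s['force'],s['grip_width'])
c=snap('scene','s5'); crop(c,120,200,320,350,4,'s5c')
c=snap('top','t5'); crop(c,330,200,530,350,4,'t5c')
```

```text
[ 0.54758933 -0.11216093  0.02258867] [ 0.38614716 -1.1992759  -1.75759375] 0.019381183723565128
```

View pics/s5c.png

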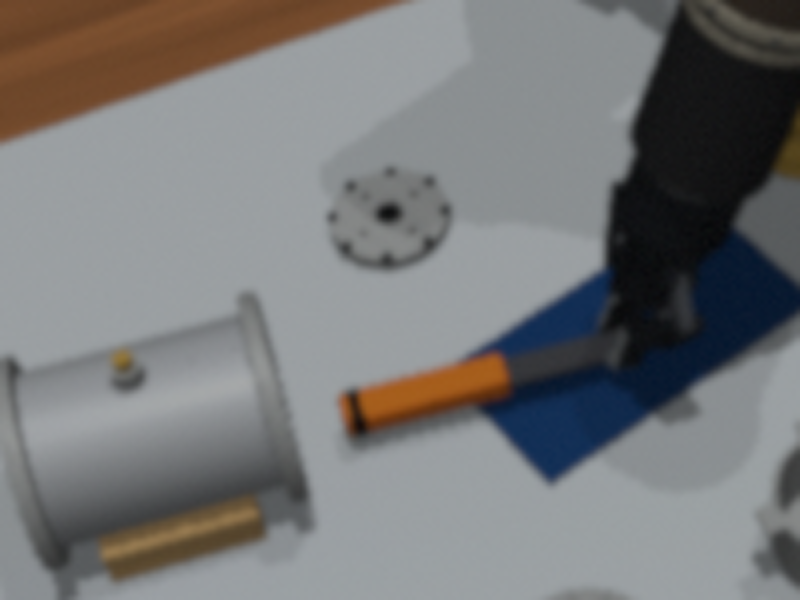

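View pics/t5c.png

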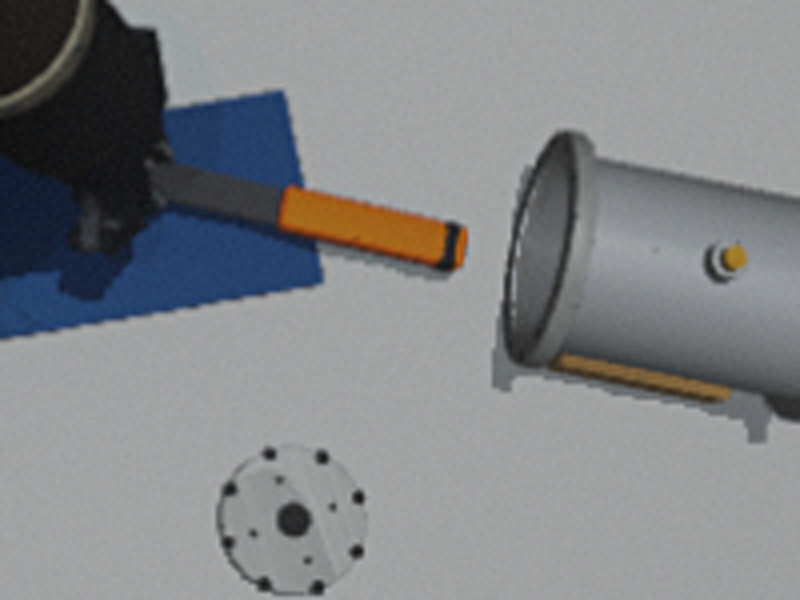

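```bash
cat >> bar.py <<'E'
th=np.radians(97.7); w=np.array([np.cos(th),np.sin(th),0]); zw=-np.cos(np.radians(20))*np.array([0,0,1])-np.sin(np.radians(20))*w
Bw=ydown(187.7,zw)
E
python3 - <<'E'
from bar import *
s=read_state(); dR=R.from_rotvec([0,0,np.radians(16.2)]); Rn=(dR*R.from_quat(s['eef_rot'])).as_matrix()
plan([((.5157,-.0112,.034),Rn,.01,5),((.5157,-.0112,.007),Rn,.01,3)])
E
```

```text
8
-0.017 0.0095 -0.0085 1.1 0 -3 0.01; -0.0175 0.008 -0.009 1.1 0 -3.1 0.01; -0.0185 0.007 -0.009 1.2 0 -3 0.01; -0.018 0.006 -0.009 1.1 0.1 -3.1 0.01; -0.019 0.005 -0.0095 1.1 0 -3 0.01; -0.003 0 0.0085 0 0 0 0.01; -0.003 0 0.0085 0 0 0 0.01; -0.003 0 0.0085 0 0 0 0.01
```

>>> apply_moves:
  plan: "-0.017 0.0095 -0.0085 1.1 0 -3 0.01; -0.0175 0.008 -0.009 1.1 0 -3.1 0.01; -0.0185 0.007 -0.009 1.2 0 -3 0.01; -0.018 0.006 -0.009 1.1 0.1 -3.1 0.01; -0.019 0.005 -0.0095 1.1 0 -3 0.01; -0.003 0 0.0085 0 0 0 0.01; -0.003 0 0.0085 0 0 0 0.01; -0.002 0 0.0055 0 0 0 0.01; 0 0 0 0 0 0 0.01; 0 0 0 0 0 0 0.01"

```text
clock: 12.28
position: [0.5161, -0.0109, 0.0101]
eef_rot: [0.741, -0.648, 0.131, 0.117]
force: [0.2, -0.2, -1.1]
grip_width: 0.0192
```

>>> apply_moves:
  plan: "-0.001 0 0.0025 0 0 0 0.01; 0 0 0 0 0 0 0.01; 0 0 0 0 0 0 0.05; 0 0 0 0 0 0 0.085; 0 0 0 0 0 0 0.085; 0 0 0 0 0 0 0.085; 0 0 -0.04 0 0 0 0.085; 0 0 -0.05 0 0 0 0.085; 0 0 -0.04 0 0 0 0.085; 0 0 0 0 0 0 0.085"

```text
clock: 13.52
position: [0.5122, 0.0364, 0.1322]
eef_rot: [0.742, -0.647, 0.132, 0.114]
force: [0.2, 0.3, -0.9]
grip_width: 0.0856
```

Run:
```python
from bar import *
s=read_state();print(s['position'],s['force'],s['joint_positions'])
c=snap('scene','s6'); crop(c,200,200,400,350,4,'s6c')
t=snap('top','t6'); crop(t,270,200,470,350,4,'t6c')
for n,c in(('t',t),('s',c)):
    m=cv2.inRange(cv2.cvtColor(c['pixels'],cv2.COLOR_RGB2HSV),(5,170,120),(18,255,255))
    k=max(cv2.findContours(m,cv2.RETR_EXTERNAL,cv2.CHAIN_APPROX_NONE)[0],key=cv2.contourArea)
    P=onz(c,k.reshape(-1,2),.020 if n=='s' else .023)[:,:2]; r=cv2.minAreaRect((P*1000).astype(np.float32)); print(n,r)
```

```text
[0.51220772 0.03640475 0.13223684] [ 0.19062837  0.3246305  -0.9454433 ] [ 0.66884912  0.21962728 -0.63474623  0.37820148 -0.9337613  -0.79238212]
t ((529.251220703125, -131.83840942382812), (24.222705841064453, 95.07208251953125), 6.510890960693359)
s ((531.423583984375, -132.0221710205078), (24.69524574279785, 93.14496612548828), 5.683563709259033)
```

View pics/s6c.png

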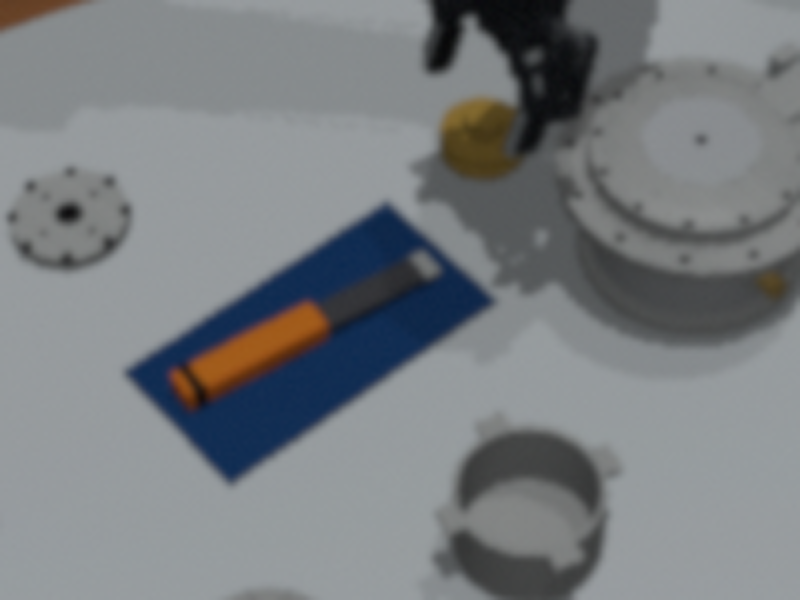

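View pics/t6c.png

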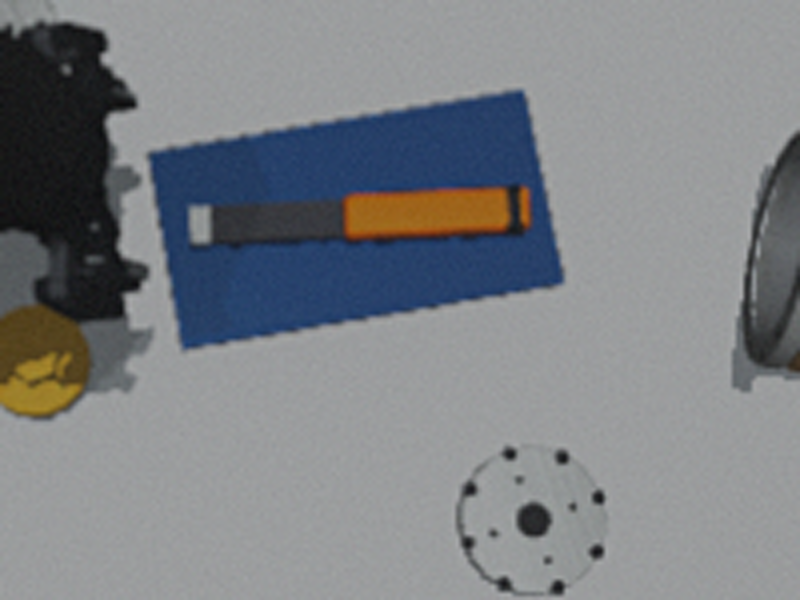

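Run:
```python
from bar import *
plan([((.5311,-.1393,.09),ydown(186.3),.085,6),((.5311,-.1393,.007),ydown(186.3),.085,3)])
```

```text
9
0.025 0.0005 0.0165 0 -3.4 0.2 0.085; 0.026 0.0005 0.0145 0 -3.3 0.3 0.085; 0.027 0 0.013 0 -3.4 0.2 0.085; 0.0275 0 0.012 0 -3.4 0.3 0.085; 0.028 0 0.01 -0.1 -3.4 0.2 0.085; 0.029 0 0.008 0 -3.3 0.3 0.085; 0 0 0.0275 0 0 0 0.085; 0 0 0.028 0 0 0 0.085; -0.0005 0 0.0275 0 0 0 0.085
```

>>> apply_moves:
  plan: "0.025 0.0005 0.0165 0 -3.4 0.2 0.085; 0.026 0.0005 0.0145 0 -3.3 0.3 0.085; 0.027 0 0.013 0 -3.4 0.2 0.085; 0.0275 0 0.012 0 -3.4 0.3 0.085; 0.028 0 0.01 0 -3.4 0.2 0.085; 0.029 0 0.008 0 -3.3 0.3 0.085; 0 0 0 0 0 0 0.085; 0 0 0.0275 0 0 0 0.085; 0 0 0.028 0 0 0 0.085; 0 0 0.02 0 0 0 0.085; 0 0 0 0 0 0 0.085; 0 0 0 0 0 0 0.085"

```text
clock: 15.12
position: [0.5312, -0.1397, 0.0148]
eef_rot: [0.745, -0.667, 0.001, 0.0]
force: [0.2, 0.0, -0.3]
grip_width: 0.0847
```

>>> apply_moves:
  plan: "0 0 0.0075 0 0 0 0.085; 0 0 0 0 0 0 0.05; 0 0 0 0 0 0 0.015; 0 0 0 0 0 0 0.015; 0 0 0 0 0 0 0.015; 0 0 0 0 0 0 0.015; 0 0 0 0 0 0 0.015"

```text
clock: 16.0
position: [0.5317, -0.1398, 0.0076]
eef_rot: [0.745, -0.667, 0.001, -0.0]
force: [-0.6, -0.2, 6.3]
grip_width: 0.0245
```

```bash
cat >> bar.py <<'E'
hc=np.array([.5765,.1762,0]); rim=hc-.075*w
E
python3 - <<'E'
from bar import *
tip=rim-.03*w; g=tip-.145*w; 
plan([((.5317,-.1398,.115),None,.015,3),((g[0],g[1],.115),ydown(187.7),.015,4)])
E
```

```text
7
0 0 -0.036 0 0 0 0.015; 0 0 -0.0355 0 0 0 0.015; 0 0 -0.036 0 0 0 0.015; -0.015 -0.0215 0 0 0 -0.4 0.015; -0.0145 -0.0215 0 0 0 -0.3 0.015; -0.0145 -0.0215 0 -0.1 -0.1 -0.4 0.015; -0.0145 -0.0215 0 0 0 -0.3 0.015
```

>>> apply_moves:
  plan: "0 0 -0.02 0 0 0 0.015; 0 0 -0.044 0 0 0 0.015; 0 0 -0.044 0 0 0 0.015; -0.015 -0.0215 0 0 0 -0.4 0.015; -0.0145 -0.0215 0 0 0 -0.3 0.015; -0.0145 -0.0215 0 0 0 -0.4 0.015; -0.0145 -0.0215 0 0 0 -0.3 0.015; 0 0 0 0 0 0 0.015; 0 0 0 0 0 0 0.015"

```text
clock: 17.12
position: [0.6092, -0.0709, 0.1136]
eef_rot: [0.753, -0.658, -0.0, 0.001]
force: [-0.9, -0.8, -1.6]
grip_width: 0.0245
```

Run:
```python
from bar import *
s=read_state();print(s['position'],s['force'])
t=snap('top','t7'); crop(t,220,160,360,270,5,'t7c')
c=snap('scene','s7'); crop(c,270,190,430,310,5,'s7c')
p=s['position']; bp=p+[0,0,.0054]; tip=bp+.145*w
print(proj(t,[tip]),proj(c,[tip]),tip)
```

```text
[ 0.60915017 -0.07091833  0.11359409] [-0.90842613 -0.75454004 -1.63535991]
[[288.86180089 212.40083075]] [[343.44795726 249.56837267]] [0.58972217 0.07277424 0.11899409]
```

View pics/t7c.png

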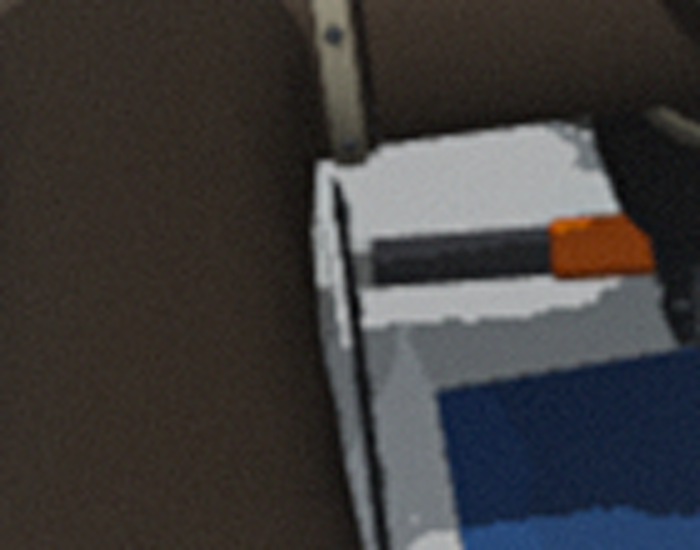

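View pics/s7c.png

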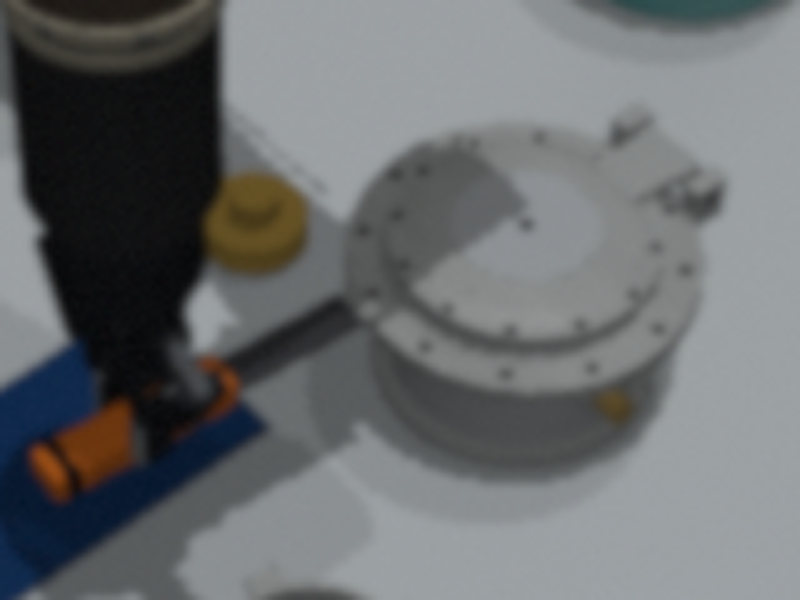

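>>> apply_moves:
  plan: "-0.012 0 0 0 0 0 0.015; -0.011 0 0 0 0 0 0.015; 0 0 0.009 0 0 0 0.015; 0 0 0.007 0 0 0 0.015; 0 0 0 0 0 0 0.015; 0 0 0 0 0 0 0.015"

```text
clock: 17.98
position: [0.6066, -0.0489, 0.099]
eef_rot: [0.753, -0.658, 0.001, 0.0]
force: [-0.6, -0.1, -0.8]
grip_width: 0.0246
```

Run:
```python
from bar import *
s=read_state();print(s['position'],s['force'],s['ft_torque'])
c=snap('scene','s8'); crop(c,320,220,370,265,14,'s8c')
p=s['position']; bp=p+[0,0,.0054]; tip=bp+.145*w
print(proj(c,[tip,rim+[0,0,.0975],rim+[0,0,.1055],rim-.022*w+[0,0,.09]]),tip,(tip-rim)@w)
```

```text
[ 0.60659888 -0.04886787  0.09897013] [-0.61353879 -0.14586869 -0.81103433] [-0.04423893 -0.00731185  0.02713625]
[[350.17705442 249.5942317 ]
 [352.29396487 250.19549919]
 [352.42316024 248.20772973]
 [345.50097221 255.73063983]] [0.58717089 0.0948247  0.10437013] -0.007071310714860786
```

View pics/s8c.png

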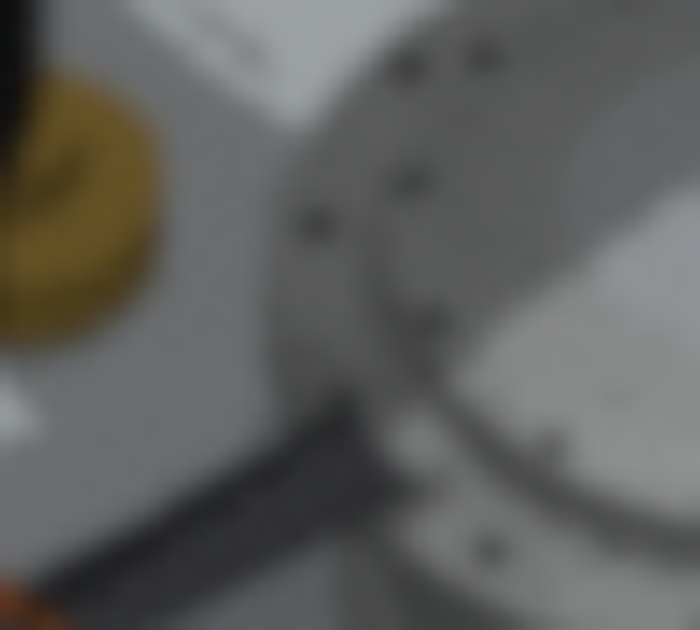

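Run:
```python
from bar import *
t=load('t7'); c=load('s7')
crop(t,280,200,305,225,24,'t7d'); crop(c,315,235,355,270,18,'s7d')
```

```text
(no output)
```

View pics/t7d.png

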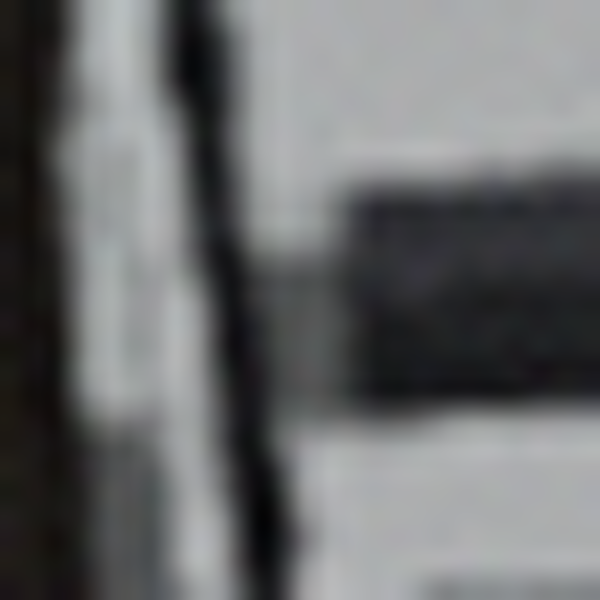

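View pics/s7d.png

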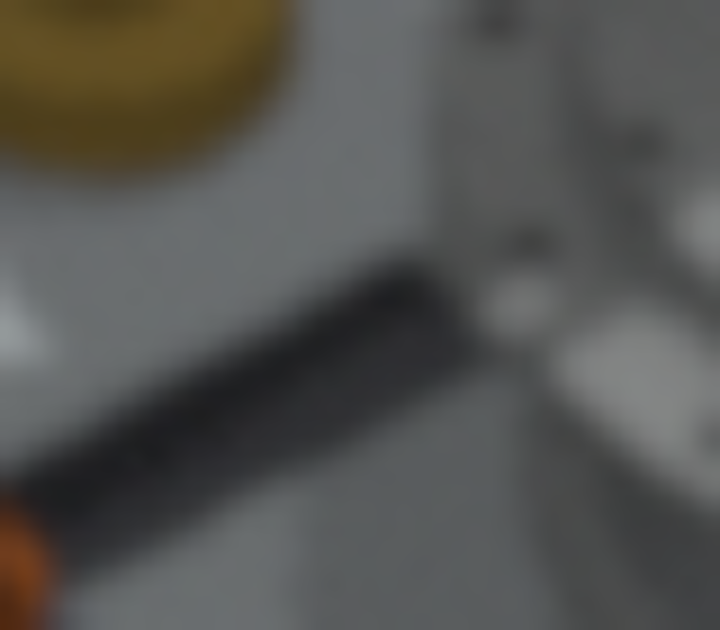

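Run:
```python
from bar import *
t=load('t7'); c=load('s7')
def tri(a,b):
    o1,d1=ray(t,[a]); o2,d2=ray(c,[b]); d1=d1[0];d2=d2[0]
    A=np.c_[d1,-d2]; l=np.linalg.lstsq(A,o2-o1,rcond=None)[0]; return o1+l[0]*d1,o2+l[1]*d2
p=np.array([.60915,-.0709,.1136+.0054])
print(tri((294.0,211.8),(339.2,252.0)),'model',p+.131*w+[0,0,.002], proj(c,[p+.131*w+[0,0,.002],p+.055*w+[0,0,.002]]),proj(t,[p+.131*w+[0,0,.002],p+.055*w+[0,0,.002]]))
# handle/blade boundary: top crop (551,248)/5 ; scene (238,378)/5 
print(tri((220+551/5-.4,160+256/5-.4),(270+240/5-.4,190+365/5-.4)),'model',p+.055*w+[0,0,.002])
```

```text
(array([0.5919637 , 0.06169503, 0.11827451]), array([0.59111733, 0.05953012, 0.11796068])) model [0.59159781 0.0589188  0.121     ] [[339.11110616 251.44361058]
 [314.85293311 264.68583695]] [[295.21650756 211.74247196]
 [329.92789135 209.3682593 ]]
(array([ 0.59795143, -0.01625558,  0.12337827]), array([ 0.60115545, -0.00826366,  0.12402847])) model [ 0.60178076 -0.01639592  0.121     ]
```

>>> apply_moves:
  plan: "0 0 0.004 0 0 0 0.015; 0 0 0.003 0 0 0 0.015; 0 0 0 0 0 0 0.015; 0 0 0 0 0 0 0.015"

```text
clock: 18.52
position: [0.6066, -0.0486, 0.0921]
eef_rot: [0.753, -0.658, 0.001, 0.0]
force: [1.2, 0.2, -0.9]
grip_width: 0.0247
```

Run:
```python
from bar import *
s=read_state();print(s['position'],s['force'],s['ft_torque'])
```

```text
[ 0.6065952  -0.04862045  0.09207777] [ 1.18737897  0.16555008 -0.88572441] [-0.12763896 -0.03983077  0.01364732]
```

>>> apply_moves:
  plan: "0 0 0.0015 0 0 0 0.015; 0 0 0.0015 0 0 0 0.015; 0 0 0 0 0 0 0.015; 0 0 0 0 0 0 0.015"

```text
clock: 19.02
position: [0.6066, -0.0486, 0.0891]
eef_rot: [0.753, -0.658, 0.001, 0.0]
force: [-0.6, -0.2, -1.7]
grip_width: 0.0242
```

Run:
```python
from bar import *
s=read_state();print(s['position'],s['force'],s['ft_torque'])
```

```text
[ 0.60657201 -0.04862978  0.08908872] [-0.55624696 -0.18191563 -1.65939111] [-0.05091835  0.00356795 -0.02857865]
```

>>> apply_moves:
  plan: "0 0 0.001 0 0 0 0.015; 0 0 0.001 0 0 0 0.015; 0 0 0 0 0 0 0.015; 0 0 0 0 0 0 0.015"

```text
clock: 19.52
position: [0.6066, -0.0486, 0.0871]
eef_rot: [0.753, -0.658, 0.001, 0.0]
force: [0.3, -0.3, -1.9]
grip_width: 0.0246
```

Run:
```python
from bar import *
s=read_state();print(s['position'],s['force'],s['ft_torque'])
c=snap('scene','s9'); crop(c,320,220,370,265,14,'s9c')
```

```text
[ 0.60655856 -0.04861697  0.08707828] [ 0.3328783  -0.34957018 -1.87066391] [-0.06494517  0.02651156  0.00149877]
```

View pics/s9c.png

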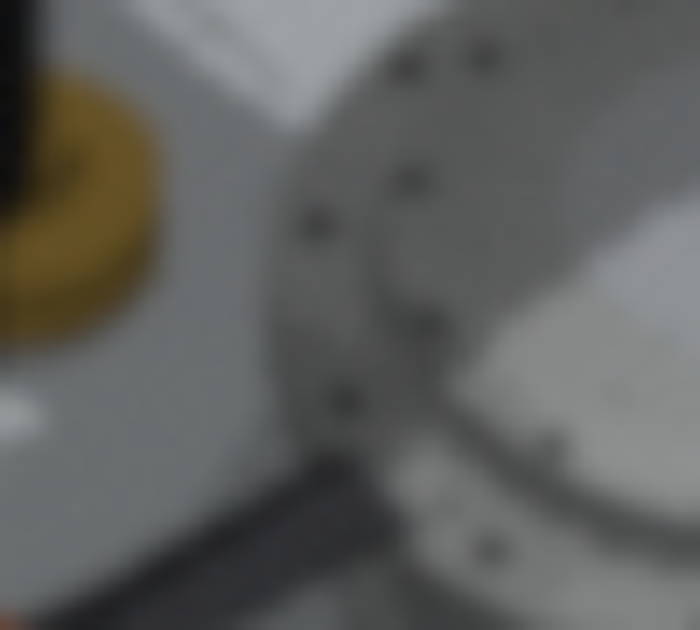

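>>> apply_moves:
  plan: "0 0 0.001 0 0 0 0.015; 0 0 0 0 0 0 0.015; 0 0 0 0 0 0 0.015"

```text
clock: 19.95
position: [0.6067, -0.0486, 0.0862]
eef_rot: [0.753, -0.658, 0.001, -0.0]
force: [0.4, 0.6, 0.8]
grip_width: 0.0245
```

Run:
```python
from bar import *
s=read_state();print(s['position'],s['force'],s['ft_torque'])
```

```text
[ 0.60669389 -0.04863587  0.08623097] [0.35475063 0.6106734  0.76652855] [-0.01565939 -0.00516824 -0.00047854]
```

>>> apply_moves:
  plan: "0 0 0.001 0 0 0 0.015; 0 0 0.0005 0 0 0 0.015; 0 0 0 0 0 0 0.015"

```text
clock: 20.32
position: [0.6068, -0.0486, 0.0848]
eef_rot: [0.753, -0.658, 0.001, -0.0]
force: [0.4, -1.0, 1.4]
grip_width: 0.0242
```

Run:
```python
from bar import *
s=read_state();print(s['position'],s['force'],s['ft_torque'])
```

```text
[ 0.60675486 -0.04863859  0.0847993 ] [ 0.41163129 -1.01517821  1.44174532] [0.11423933 0.1572003  0.09402042]
```

>>> apply_moves:
  plan: "0 0 -0.001 0 0 0 0.015; -0.006 0 0 0 0 0 0.015; -0.006 0 0 0 0 0 0.015; 0 0 0 0 0 0 0.015"

```text
clock: 20.82
position: [0.6049, -0.0359, 0.0856]
eef_rot: [0.753, -0.658, 0.001, -0.0]
force: [-0.8, 1.0, 1.1]
grip_width: 0.0245
```

Run:
```python
from bar import *
s=read_state();print(s['position'],s['force'],s['ft_torque'],(s['position']+.145*w-rim)@w)
c=snap('scene','s10'); crop(c,320,220,370,265,14,'s10c')
```

```text
[ 0.60494865 -0.03587923  0.08556375] [-0.76282574  0.97421461  1.12998964] [0.69667626 0.17102963 0.0300863 ] 0.006021323792305308
```

View pics/s10c.png

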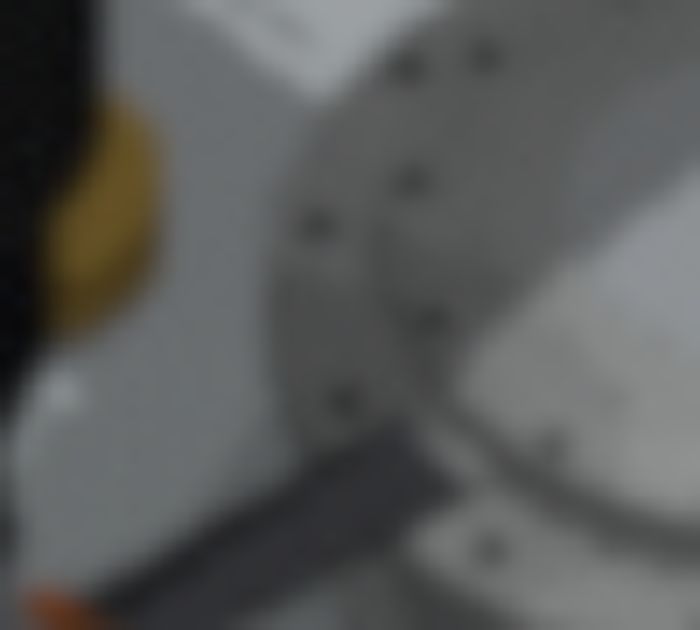

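>>> apply_moves:
  plan: "-0.006 0 0 0 0 0 0.015; -0.006 0 0 0 0 0 0.015; -0.004 0 0 0 0 0 0.015; 0 0 0 0 0 0 0.015"

```text
clock: 21.38
position: [0.6028, -0.0202, 0.0856]
eef_rot: [0.753, -0.658, 0.001, -0.0]
force: [-0.2, 0.8, 2.5]
grip_width: 0.0243
```

Run:
```python
from bar import *
s=read_state();print(s['position'],s['force'],s['ft_torque'],(s['position']+.145*w-rim)@w)
c=snap('scene','s11'); crop(c,320,220,370,265,14,'s11c')
```

```text
[ 0.60284163 -0.02024215  0.0855887 ] [-0.19953087  0.84494388  2.50480066] [0.85221212 0.19903296 0.0253607 ] 0.02179971151394577
```

View pics/s11c.png

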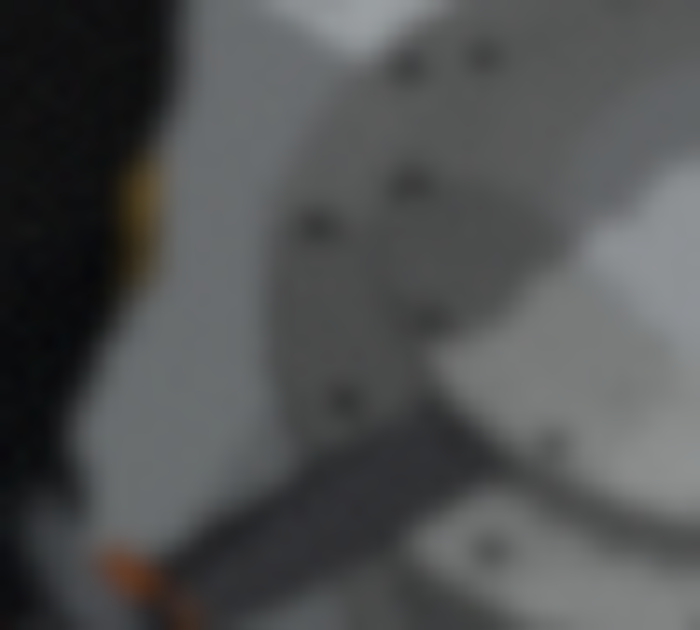

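```bash
cat >> bar.py <<'E'
F=hc-.097*w+[0,0,.09]
def pry(degs,push=0,start=None,n=None,jaw=.015,F=F):
    s=read_state() 
    p,Rc=(np.array(s['position']),R.from_quat(s['eef_rot']).as_matrix()) if start is None else start
    wps=[]; ax=np.cross(w,[0,0,1])
    for d in degs:
        q=R.from_rotvec(np.radians(d)*ax); wps.append((F+q.apply(p-F),(q*R.from_matrix(Rc)).as_matrix(),jaw,1))
    return plan(wps,(p,Rc))
E
python3 - <<'E'
from bar import *
p,Rc=pry([3,6,9,12,15,18,21,24]); print(p)
E
```

```text
8
-0.0005 0 0.0055 0 -3 0 0.015; -0.0005 0 0.005 0 -3 0 0.015; 0 0 0.0055 0 -3 0 0.015; -0.0005 0 0.005 0 -3 0 0.015; -0.0005 0 0.0055 0 -3 0 0.015; -0.0005 0 0.005 0 -3 0 0.015; 0 0 0.0055 0 -3 0 0.015; -0.0005 0 0.0055 0 -3 0 0.015
[ 0.60147742 -0.00973806  0.04458815]
```

>>> apply_moves:
  plan: "-0.0005 0 0.0055 0 -3 0 0.015; -0.0005 0 0.005 0 -3 0 0.015; 0 0 0.0055 0 -3 0 0.015; -0.0005 0 0.005 0 -3 0 0.015; -0.0005 0 0.0055 0 -3 0 0.015; -0.0005 0 0.005 0 -3 0 0.015; 0 0 0.0055 0 -3 0 0.015; -0.0005 0 0.0055 0 -3 0 0.015; 0 0 0 0 0 0 0.015; 0 0 0 0 0 0 0.015"

```text
clock: 22.68
position: [0.6015, -0.0111, 0.0445]
eef_rot: [0.736, -0.644, -0.155, -0.136]
force: [1.7, -1.8, 1.0]
grip_width: 0.0244
```

Run:
```python
from bar import *
s=read_state();print(s['position'],s['force'],s['ft_torque'],s['grip_width'])
c=snap('scene','s12'); crop(c,280,190,440,310,5,'s12c')
```

```text
[ 0.60149545 -0.01107123  0.04452051] [ 1.66822316 -1.78940449  0.97516025] [-1.85428764e+00 -2.54325622e-01  1.60371278e-03] 0.024369230533741883
```

View pics/s12c.png

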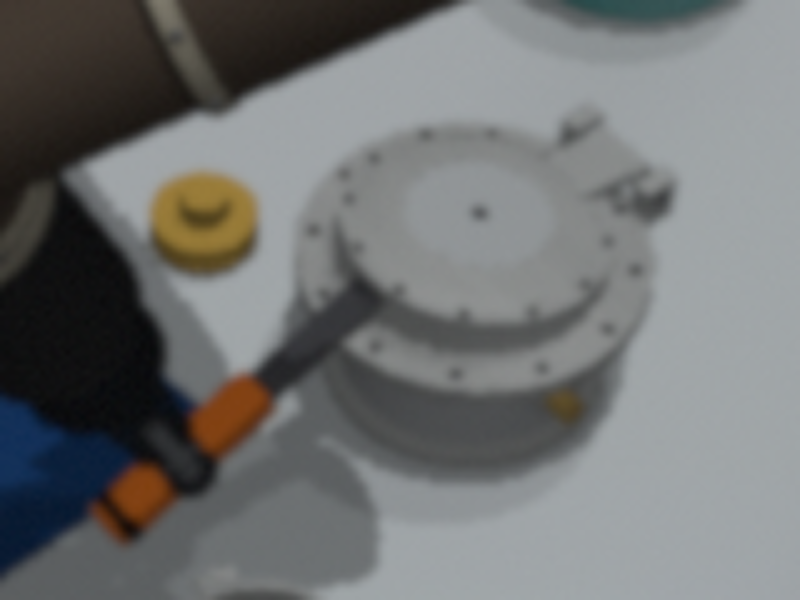

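>>> apply_moves:
  plan: "-0.007 0 0 0 0 0 0.015; -0.007 0 0 0 0 0 0.015; -0.007 0 0 0 0 0 0.015; -0.007 0 0 0 0 0 0.015; 0 0 0 0 0 0 0.015"

```text
clock: 23.35
position: [0.5984, 0.0147, 0.0566]
eef_rot: [0.737, -0.644, -0.155, -0.137]
force: [0.9, -4.8, 1.0]
grip_width: 0.0248
```

Run:
```python
from bar import *
s=read_state();print(s['position'],s['force'],s['ft_torque'],s['grip_width'])
c=snap('scene','s13'); crop(c,280,190,440,310,5,'s13c')
p,Rc=pry([3,6,9,12,15,18]); print(p)
```

```text
[0.59837685 0.01466846 0.05659295] [ 0.86098265 -4.82036788  0.99268509] [-2.71341593 -0.39027315 -0.06834818] 0.024755259004127977
6
-0.0005 0 0.004 0 -3 0 0.015; 0 0 0.0035 0 -3 0 0.015; -0.0005 0 0.004 0 -3 0 0.015; 0 0 0.004 0 -3 0 0.015; -0.0005 0 0.004 0 -3 0 0.015; -0.0005 0 0.0035 0 -3 0 0.015
[0.59655903 0.02817614 0.03796894]
```

View pics/s13c.png

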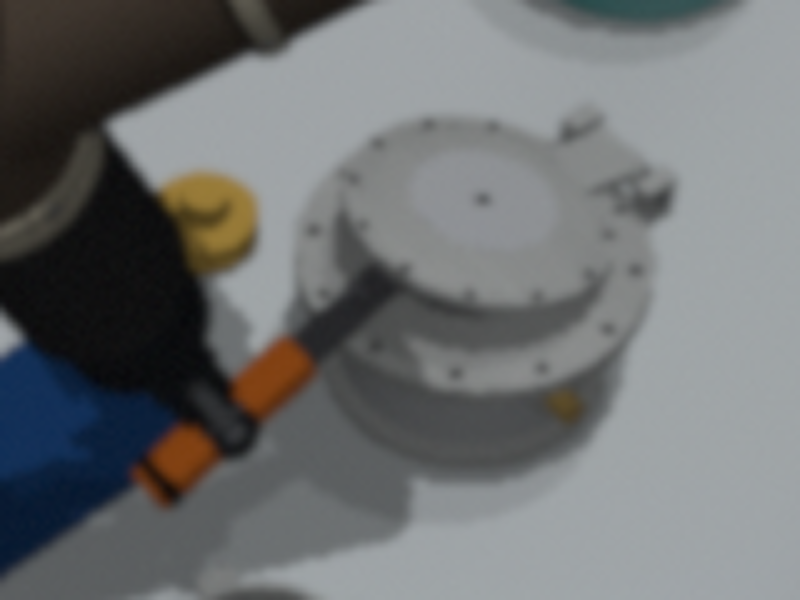

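Working well; the cover is clearly up. One more swing of the bar.

>>> apply_moves:
  plan: "-0.0005 0 0.004 0 -3 0 0.015; 0 0 0.0035 0 -3 0 0.015; -0.0005 0 0.004 0 -3 0 0.015; 0 0 0.004 0 -3 0 0.015; -0.0005 0 0.004 0 -3 0 0.015; 0 0 0 0 0 0 0.015; 0 0 0 0 0 0 0.015"

```text
clock: 24.28
position: [0.5963, 0.0254, 0.0398]
eef_rot: [0.71, -0.621, -0.25, -0.219]
force: [-1.0, -5.1, 0.8]
grip_width: 0.0245
```

Run:
```python
from bar import *
s=read_state();print(s['position'],s['force'],s['ft_torque'],s['grip_width'],s['joint_positions'].round(2))
c=snap('scene','s14'); crop(c,280,190,440,310,5,'s14c')
# expected rim front vs angle
H=hc+.1*w+[0,0,.102]
for th in(0,.1,.15,.2,.25,.3,.35):
    e=H+.175*(-w*np.cos(th)+np.array([0,0,1])*np.sin(th)); cc=H-.1*w*np.cos(th)+np.array([0,0,.1*np.sin(th)])+.0085*(np.array([0,0,1])*np.cos(th)+w*np.sin(th))
    q=proj(c,[e,cc]); print(th,(q-[280,190])*5)
```

```text
[0.59629131 0.02539107 0.03975572] [-1.01282037 -5.11106624  0.77760274] [-2.8940354  -0.02554643  0.42450914] 0.024515295808913637 [-0.09  0.59 -0.02 -0.7  -1.23  0.56]
0 [[361.83257993 295.3967326 ]
 [474.62185937 223.29496645]]
0.1 [[364.59317293 272.75746925]
 [477.95627556 209.61523539]]
0.15 [[366.98984094 260.81353294]
 [480.17297362 202.51028467]]
0.2 [[370.06666484 248.49270391]
 [482.75133836 195.253151  ]]
0.25 [[373.822666   235.82701826]
 [485.68642166 187.86313208]]
0.3 [[378.25442742 222.8504729 ]
 [488.97210326 180.36017163]]
0.35 [[383.35601621 209.59893558]
 [492.60108966 172.76479642]]
```

View pics/s14c.png

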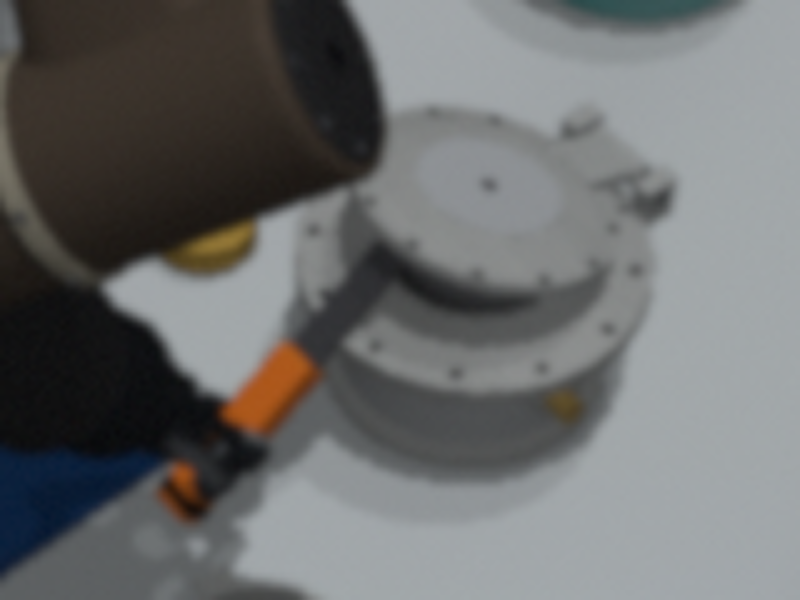

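Run:
```python
from bar import *
s0=(np.array(read_state()['position']),R.from_quat(read_state()['eef_rot']).as_matrix())
p,Rc=pry([-5,-10,-15,-20,-26]); print(p)
b=-Rc[:,0]; print('bar axis',b)
p2=p-b*.095
st=plan([(p2,Rc,.015,4)],(p,Rc)); print(st[0])
g=np.array([.527,-.095,0])-.045*w; up=np.array([0,0,1])
st=plan([((g[0],g[1],.07),ydown(187.7),.015,5),((g[0],g[1],.02),ydown(187.7),.015,2)],st)
```

```text
5
0 0 -0.0065 0 5 0 0.015; 0 0 -0.0065 0 5 0 0.015; 0.0005 0 -0.0065 0 5 0 0.015; 0 0 -0.0065 0 5 0 0.015; 0 0 -0.0075 0 6 0 0.015
[0.59857717 0.00935603 0.0688611 ]
bar axis [-0.13057976  0.9663075   0.22180789]
4
0.024 0 0 0 0 0 0.015; 0.0235 0 0 0 0 0 0.015; 0.024 0 0 0 0 0 0.015; 0.0235 0 0 0 0 0 0.015
[ 0.61098225 -0.08244318  0.04778935]
7
0.008 0.017 -0.0065 0 2.6 0 0.015; 0.0085 0.017 -0.006 0 2.5 0 0.015; 0.0085 0.017 -0.0055 0 2.6 0 0.015; 0.0085 0.017 -0.0055 0 2.6 0 0.015; 0.009 0.017 -0.0045 0 2.5 0 0.015; 0 0 0.025 0 0 0 0.015; 0 0 0.025 0 0 0 0.015
```

>>> apply_moves:
  plan: "0 0 -0.0065 0 5 0 0.015; 0 0 -0.0065 0 5 0 0.015; 0.0005 0 -0.0065 0 5 0 0.015; 0 0 -0.0065 0 5 0 0.015; 0 0 -0.0075 0 6 0 0.015; 0 0 0 0 0 0 0.015; 0.024 0 0 0 0 0 0.015; 0.0235 0 0 0 0 0 0.015; 0.024 0 0 0 0 0 0.015; 0.0235 0 0 0 0 0 0.015; 0 0 0 0 0 0 0.015"

```text
clock: 25.7
position: [0.6106, -0.0837, 0.0463]
eef_rot: [0.747, -0.655, -0.085, -0.074]
force: [0.2, 0.2, -1.8]
grip_width: 0.0244
```

Run:
```python
from bar import *
s=read_state();print(s['position'],s['force'],s['ft_torque'],s['grip_width'],s['joint_positions'].round(2))
c=snap('scene','s15'); crop(c,250,190,440,320,4,'s15c')
```

```text
[ 0.61062219 -0.08371045  0.04633073] [ 0.21694063  0.20972309 -1.81467645] [-0.87609208 -0.01305287  0.01917501] 0.024441638576055667 [ 0.03  0.48 -0.17 -0.28 -0.96  0.27]
```

View pics/s15c.png

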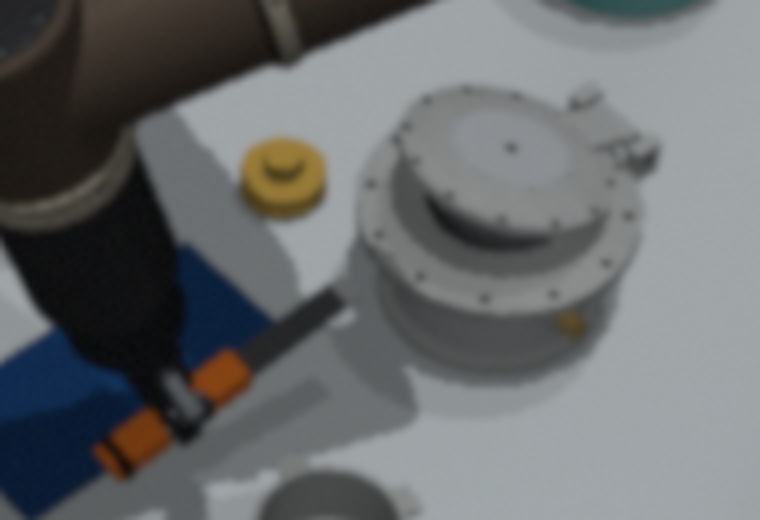

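>>> apply_moves:
  plan: "0.008 0.017 -0.0065 0 2.6 0 0.015; 0.0085 0.017 -0.006 0 2.5 0 0.015; 0.0085 0.017 -0.0055 0 2.6 0 0.015; 0.0085 0.017 -0.0055 0 2.6 0 0.015; 0.009 0.017 -0.0045 0 2.5 0 0.015; 0 0 0.02 0 0 0 0.015; 0 0 0.02 0 0 0 0.015; 0 0 0 0 0 0 0.015; 0 0 0 0 0 0 0.015"

```text
clock: 26.88
position: [0.5335, -0.1387, 0.0301]
eef_rot: [0.753, -0.658, -0.0, -0.001]
force: [-0.5, 1.2, -0.5]
grip_width: 0.0248
```

Run:
```python
from bar import *
s=read_state();print(s['position'],s['eef_rot'],s['force'],s['joint_positions'].round(2))
c=snap('scene','s16'); crop(c,220,210,380,330,5,'s16c')
```

```text
[ 0.5334575  -0.1386705   0.03008576] [ 7.52894435e-01 -6.58139886e-01 -4.91225062e-04 -1.27209385e-03] [-0.53796007  1.24188507 -0.53097552] [ 0.1   0.37 -0.5  -0.   -0.7   0.04]
```

View pics/s16c.png

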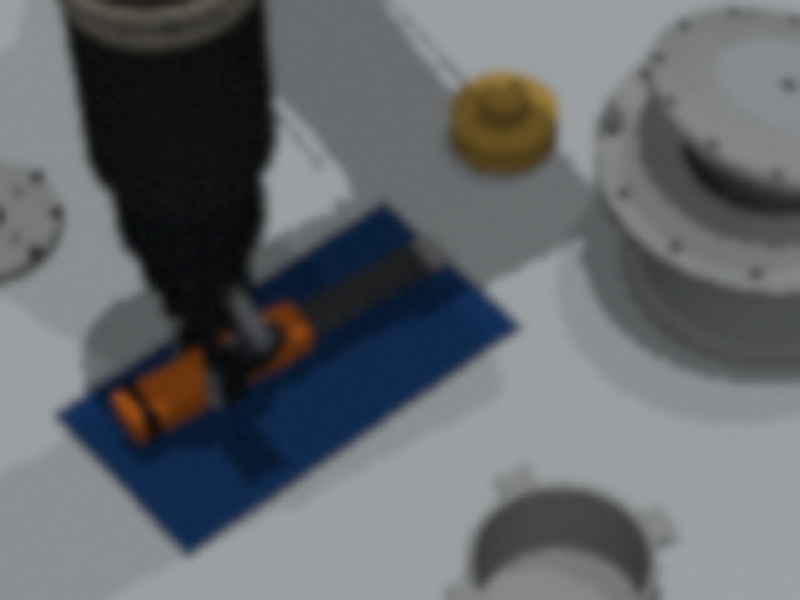

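>>> apply_moves:
  plan: "0 0 0.011 0 0 0 0.015; 0 0 0.008 0 0 0 0.015; 0 0 0.002 0 0 0 0.015; 0 0 0 0 0 0 0.015; 0 0 0 0 0 0 0.05; 0 0 0 0 0 0 0.085; 0 0 0 0 0 0 0.085; 0 0 0 0 0 0 0.085; 0 0 -0.03 0 0 0 0.085; 0 0 -0.05 0 0 0 0.085; 0 0 -0.05 0 0 0 0.085"

```text
clock: 28.3
position: [0.5326, -0.1392, 0.1397]
eef_rot: [0.753, -0.658, -0.001, -0.001]
force: [1.2, 0.2, -0.7]
grip_width: 0.0852
```

Run:
```python
from bar import *
s=read_state();print(s['position'],s['eef_rot'],s['force'],s['joint_positions'].round(2))
c=snap('scene','s17'); crop(c,220,150,430,310,3,'s17c')
```

```text
[ 0.53262499 -0.13920087  0.13974868] [ 0.75277593 -0.65827575 -0.00091651 -0.00077207] [ 1.1875404   0.22018846 -0.65628462] [ 0.1   0.24 -0.39 -0.   -0.95  0.04]
```

View pics/s17c.png

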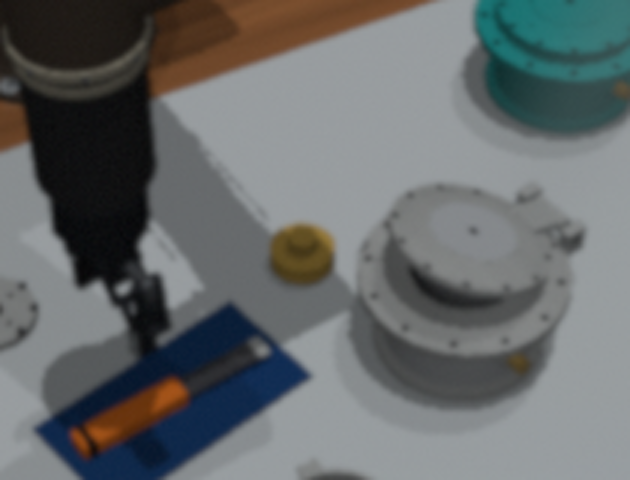

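```bash
cat >> bar.py <<'E'
up=np.array([0,0,1.])
def tilt(phi): 
    f=np.radians(phi); return ydown(187.7,-np.cos(f)*up+np.sin(f)*w)
def loc(x,z): return hc+x*w+z*up
E
python3 - <<'E'
from bar import *
st=plan([(loc(-.19,.20),tilt(35),.0,4),(loc(-.16,.16),tilt(70),.0,5)])
E
```

```text
9
-0.0295 -0.0205 -0.013 -0.1 -8.8 0.1 0.0; -0.031 -0.021 -0.0085 -0.2 -8.7 0 0.0; -0.032 -0.0205 -0.0035 -0.1 -8.8 0.1 0.0; -0.0325 -0.0205 0.001 -0.1 -8.7 0 0.0; -0.0005 0 0.01 0 -7 0 0.0; 0.001 0 0.01 0 -7 0 0.0; 0.0025 0 0.0095 0 -7 0 0.0; 0.003 0 0.0095 0 -7 0 0.0; 0.0045 0 0.009 0 -7 0 0.0
```

>>> apply_moves:
  plan: "-0.0295 -0.0205 -0.013 -0.1 -8.8 0.1 0.0; -0.031 -0.021 -0.0085 -0.2 -8.7 0 0.0; -0.032 -0.0205 -0.0035 -0.1 -8.8 0.1 0.0; -0.0325 -0.0205 0.001 -0.1 -8.7 0 0.0; -0.0005 0 0.01 0 -7 0 0.0; 0.001 0 0.01 0 -7 0 0.0; 0.0025 0 0.0095 0 -7 0 0.0; 0.003 0 0.0095 0 -7 0 0.0; 0.0045 0 0.009 0 -7 0 0.0; 0 0 0 0 0 0 0; 0 0 0 0 0 0 0"

```text
clock: 29.72
position: [0.5954, 0.0177, 0.1514]
eef_rot: [0.615, -0.541, -0.433, -0.375]
force: [0.7, 0.5, 1.1]
grip_width: -0.0004
```

Run:
```python
from bar import *
s=read_state();p=s['position'];print(p,'loc',(p-hc)@w,s['force'],s['joint_positions'].round(2),loc(-.16,.16))
Rm=R.from_quat(s['eef_rot']).as_matrix();print(Rm[:,2],np.degrees(np.arccos(-Rm[2,2])))
c=snap('scene','s18'); crop(c,220,150,430,310,3,'s18c')
t=snap('top','t18')
plan([(loc(-.13,.135),tilt(70),0,2),(loc(-.105,.116),tilt(70),0,2),(loc(-.045,.114),tilt(70),0,4)])
```

```text
[0.59544828 0.01772053 0.15135888] loc -0.1595893030483958 [0.74260988 0.52522818 1.07727061] [-0.34  0.72  0.2  -1.02 -1.77  0.65] [0.59793779 0.01764269 0.16      ]
[-0.1271069   0.93078117 -0.34276849] 69.95436436697894
8
0.0035 -0.001 0.0165 0 0 -0.1 0; 0.003 -0.0015 0.017 0.1 -0.1 -0.2 0; 0.005 0 0.015 0 0 0 0; 0.0045 0 0.015 0 0 0 0; -0.0045 0 0.014 0 0 0 0; -0.005 0 0.0145 0 0 0 0; -0.0045 0 0.014 0 0 0 0; -0.0045 0 0.0145 0 0 0 0
```

View pics/s18c.png

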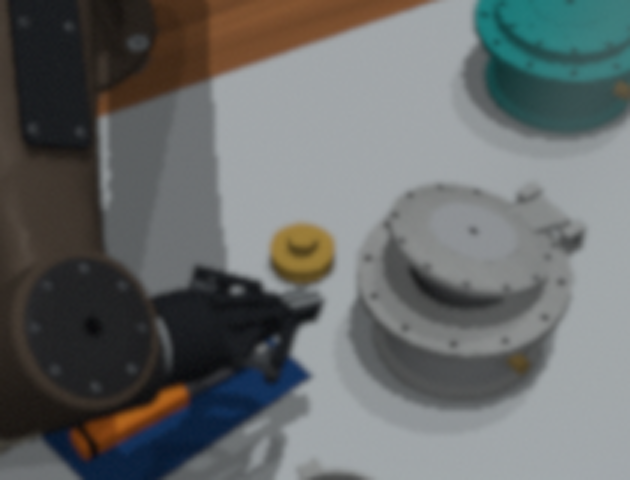

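View pics/t18.png

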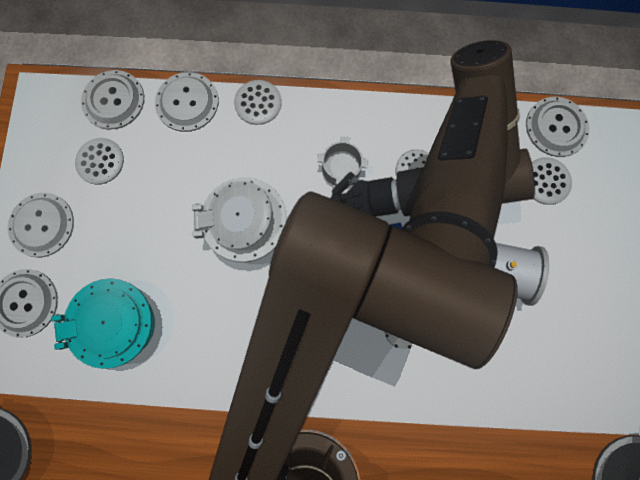

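>>> apply_moves:
  plan: "0.0035 -0.001 0.0165 0 0 0 0; 0.003 -0.0015 0.017 0 0 -0.2 0; 0.005 0 0.015 0 0 0 0; 0.0045 0 0.015 0 0 0 0; 0 0 0 0 0 0 0; 0 0 0 0 0 0 0"

```text
clock: 30.58
position: [0.5901, 0.072, 0.1144]
eef_rot: [0.615, -0.54, -0.434, -0.376]
force: [0.6, -0.2, -0.7]
grip_width: -0.0002
```

Run:
```python
from bar import *
s=read_state();p=s['position'];print(p,'loc',(p-hc)@w,s['force'],s['joint_positions'].round(2))
c=snap('scene','s19'); crop(c,250,170,430,310,4,'s19c')
plan([(loc(-.045,.114),tilt(70),0,4)])
```

```text
[0.59009424 0.07197147 0.11441417] loc -0.10511016570401001 [ 0.61066835 -0.22806107 -0.74896043] [-0.27  0.74  0.13 -1.05 -1.68  0.71]
4
-0.005 0 0.014 0 0 -0.1 0; -0.005 0 0.0145 0 0.1 0 0; -0.005 -0.0005 0.014 0 0 -0.1 0; -0.005 0 0.0145 0.1 0 -0.1 0
```

View pics/s19c.png

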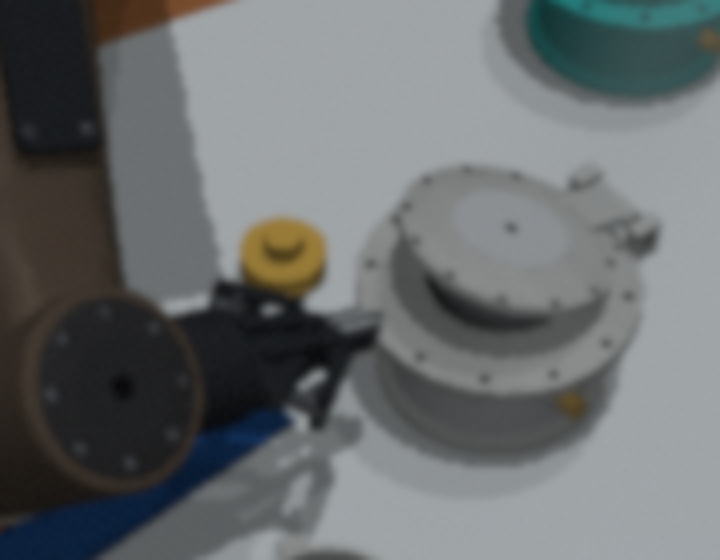

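>>> apply_moves:
  plan: "-0.005 0 0.014 0 0 0 0; -0.005 0 0.0145 0 0 0 0; -0.005 0 0.014 0 0 0 0; -0.005 0 0.0145 0 0 0 0; 0 0 0 0 0 0 0; 0 0 0 0 0 0 0"

```text
clock: 31.38
position: [0.5819, 0.132, 0.114]
eef_rot: [0.615, -0.54, -0.434, -0.376]
force: [-0.2, -0.7, -0.3]
grip_width: 0.0001
```

```bash
cat >> bar.py <<'E'
H=hc+.1*w+.102*up
def arc(ths,rho=.145,T=tilt(70)):
    out=[]
    for th in ths:
        e=-w*np.cos(th)+up*np.sin(th); n=up*np.cos(th)+w*np.sin(th)
        d=.0045+.011*abs(n@T[:,0]); out.append((H+rho*e-n*d,T,0,1))
    return out
E
python3 - <<'E'
from bar import *
s=read_state();p=s['position'];print(p,'loc',(p-hc)@w,s['force'],s['joint_positions'].round(2))
c=snap('scene','s20'); crop(c,250,170,430,310,4,'s20c')
a=arc(np.linspace(.28,1.0,9)); print(a[0][0])
plan(a)
E
```

```text
[0.58192413 0.13203016 0.11396821] loc -0.0444983276227032 [-0.17714325 -0.74044368 -0.31272916] [-0.2   0.71  0.06 -1.1  -1.61  0.71]
[0.58234572 0.13296409 0.12720041]
9
-0.013 -0.0005 -0.0035 0.1 0.1 -0.3 0; -0.013 0 -0.0015 0 0 0 0; -0.013 0 -0.0005 0 0 0 0; -0.0135 0 0.0005 0 0 0 0; -0.013 0 0.002 0 0 0 0; -0.013 0 0.003 0 0 0 0; -0.013 0 0.0045 0 0 0 0; -0.0125 0 0.0055 0 0 0 0; -0.0115 0 0.007 0 0 0 0
```

View pics/s20c.png

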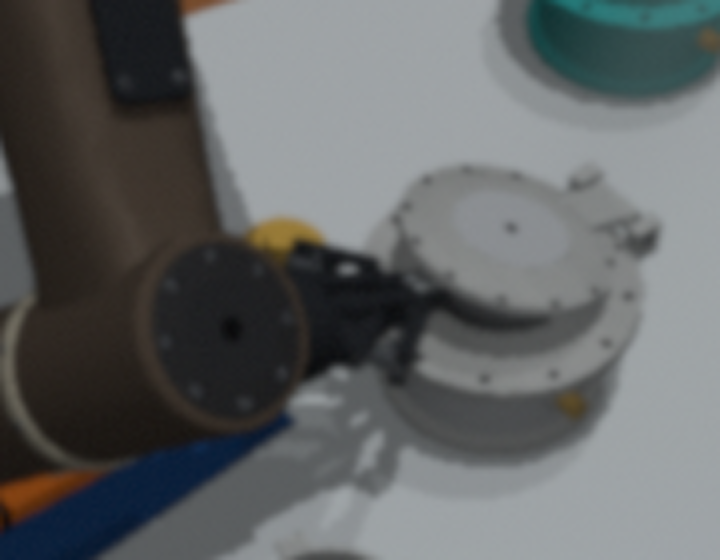

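Fingers are under the raised cover, clear so far. Lift along the arc.

>>> apply_moves:
  plan: "-0.013 0 -0.0035 0 0 0 0; -0.013 0 -0.0015 0 0 0 0; -0.013 0 -0.0005 0 0 0 0; -0.0135 0 0.0005 0 0 0 0; -0.013 0 0.002 0 0 0 0; -0.013 0 0.003 0 0 0 0; -0.013 0 0.0045 0 0 0 0; -0.0125 0 0.0055 0 0 0 0; -0.0115 0 0.007 0 0 0 0; 0 0 0 0 0 0 0"

```text
clock: 32.67
position: [0.575, 0.1881, 0.2184]
eef_rot: [0.616, -0.539, -0.434, -0.377]
force: [-0.5, 0.2, -0.6]
grip_width: 0.0004
```

Run:
```python
from bar import *
s=read_state();p=s['position'];print(p,'loc',(p-hc)@w,s['force'],s['joint_positions'].round(2))
c=snap('scene','s21'); crop(c,250,130,430,290,4,'s21c')
a=arc(np.linspace(1.08,1.9,11)); print(arc([1.0])[0][0],a[-1][0])
plan(a)
```

```text
[0.57497819 0.18805372 0.21843456] loc 0.011950736878141592 [-0.48807452  0.16660194 -0.60911508] [-0.13  0.54  0.06 -1.14 -1.63  0.54]
[0.57509233 0.18661136 0.21685391] [0.55741877 0.3173278  0.24073894]
11
-0.0085 0 0.0065 0.1 0.2 -0.2 0; -0.01 0 0.008 0 0 0 0; -0.0085 0 0.0085 0 0 0 0; -0.0085 0 0.01 0 0 0 0; -0.0075 0 0.01 0 0 0 0; -0.0065 0 0.011 0 0 0 0; -0.005 0 0.0115 0 0 0 0; -0.0045 0 0.012 0 0 0 0; -0.0035 0 0.0125 0 0 0 0; -0.0025 0 0.0125 0 0 0 0; -0.001 0 0.0125 0 0 0 0
```

View pics/s21c.png

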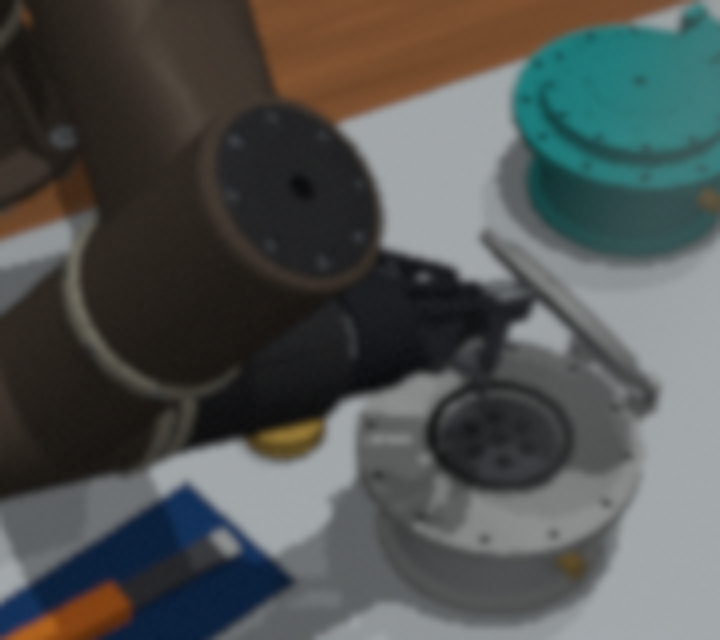

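>>> apply_moves:
  plan: "-0.0085 0 0.0065 0 0 0 0; -0.01 0 0.008 0 0 0 0; -0.0085 0 0.0085 0 0 0 0; -0.0085 0 0.01 0 0 0 0; -0.0075 0 0.01 0 0 0 0; -0.0065 0 0.011 0 0 0 0; -0.005 0 0.0115 0 0 0 0; -0.0045 0 0.012 0 0 0 0; -0.0035 0 0.0125 0 0 0 0; -0.0025 0 0.0125 0 0 0 0; -0.001 0 0.0125 0 0 0 0; 0 0 0 0 0 0 0"

```text
clock: 34.22
position: [0.5574, 0.3176, 0.2397]
eef_rot: [0.615, -0.539, -0.435, -0.377]
force: [-0.3, 0.4, -0.1]
grip_width: -0.0
```

Run:
```python
from bar import *
s=read_state();p=s['position'];print(p,'loc',(p-hc)@w,s['force'],s['joint_positions'].round(2))
c=snap('scene','s22'); crop(c,270,110,450,270,4,'s22c')
for th in(1.6,1.75,1.8,1.85,1.9,1.92):
    e=-w*np.cos(th)+up*np.sin(th); print(th,((proj(c,[H+.175*e])-[270,110])*4).round(0))
```

```text
[0.55735074 0.31755143 0.23970465] loc 0.1426426259123703 [-0.30119431  0.36452658 -0.0951396 ] [ 0.06  0.47 -0.   -1.23 -1.48  0.46]
1.6 [[569. 249.]]
1.75 [[599. 237.]]
1.8 [[609. 234.]]
1.85 [[619. 231.]]
1.9 [[628. 229.]]
1.92 [[631. 229.]]
```

View pics/s22c.png

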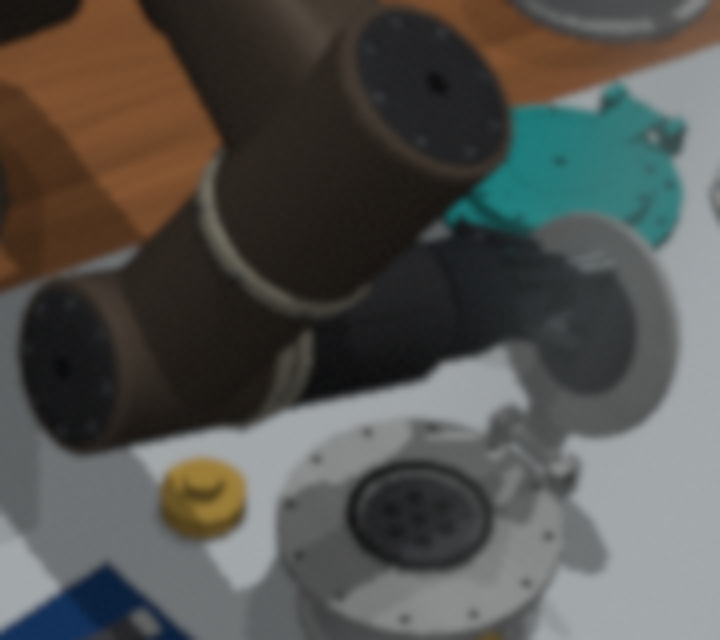

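>>> apply_moves:
  plan: "-0.001 0 0.003 0 0 0 0; 0 0 0.003 0 0 0 0; 0 0 0 0 0 0 0"

```text
clock: 34.65
position: [0.5574, 0.3205, 0.2394]
eef_rot: [0.616, -0.54, -0.433, -0.377]
force: [-0.8, -12.1, 6.2]
grip_width: 0.0003
```

>>> apply_moves:
  plan: "0 0 -0.006 0 0 0 0; 0 0 -0.02 0 0 0 0; 0 0 -0.04 0 0 0 0; 0 0 -0.04 0 0 0 0; -0.02 0 -0.04 0 0 0 0; -0.02 0 -0.03 0 0 0 0; 0 0 0 0 0 0 0; 0 0 0 0 0 0 0"

```text
clock: 35.65
position: [0.5777, 0.1712, 0.336]
eef_rot: [0.615, -0.54, -0.434, -0.377]
force: [-0.0, 1.3, -0.8]
grip_width: 0.0001
```

Run:
```python
from bar import *
s=read_state();p=s['position'];print(p,s['force'],s['clock'],np.abs(s['joint_vel']).max())
c=snap('scene','s23'); t=snap('top','t23')
print(proj(t,[H+.175*(-w*np.cos(a)+up*np.sin(a)) for a in (1.6,1.75,1.9)]).round(1))
for n,tag in((c,'s'),(t,'t')):
    m=cv2.inRange(cv2.cvtColor(n['pixels'],cv2.COLOR_RGB2HSV),(5,170,100),(18,255,255))
    ks=cv2.findContours(m,cv2.RETR_EXTERNAL,cv2.CHAIN_APPROX_NONE)[0]
    if ks:
        k=max(ks,key=cv2.contourArea); P=onz(n,k.reshape(-1,2),.02)[:,:2]; print(tag,cv2.minAreaRect((P*1000).astype(np.float32)))
    m=cv2.inRange(cv2.cvtColor(n['pixels'],cv2.COLOR_RGB2HSV),(19,110,60),(35,255,255))
    ks=[k for k in cv2.findContours(m,cv2.RETR_EXTERNAL,cv2.CHAIN_APPROX_NONE)[0] if cv2.contourArea(k)>60]
    for k in ks: print('brass',onz(n,[cv2.minAreaRect(k)[0]],.02))
```

```text
[0.57767664 0.17120069 0.33599479] [-0.02783657  1.32541672 -0.76017758] 35.65 0.015132990155686536
[[175.3 199.8]
 [162.  201.1]
 [149.7 202.9]]
s ((533.6288452148438, -130.98513793945312), (25.710620880126953, 92.06857299804688), 8.24953842163086)
brass [[0.4347201  0.08691046 0.02      ]]
t ((75.35010528564453, 506.91851806640625), (182.26824951171875, 375.86083984375), 4.641364097595215)
brass [[0.42833728 0.08920223 0.02      ]]
```

View pics/s23.png

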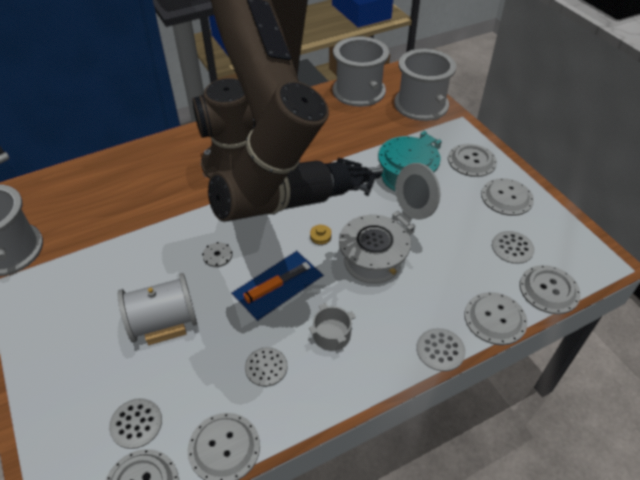

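View pics/t23.png

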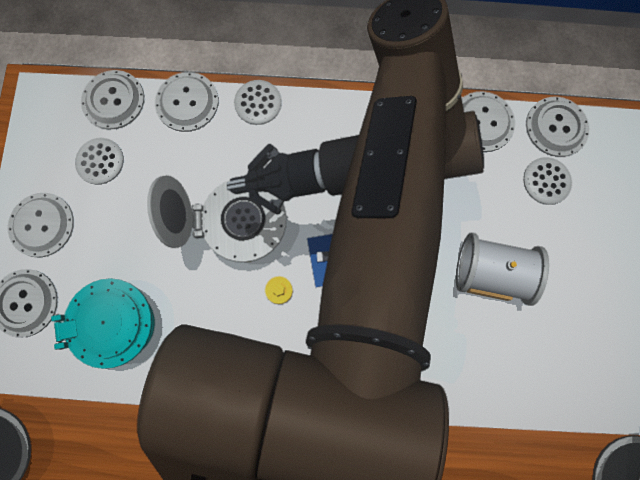

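```bash
python3 -c "
from station import close_job; print(close_job())"
```

```text
the job is handed in; nothing more can be done
None
```

The job is done and handed in at about 36 s of the 72 s allowed; `close_job` gave no verdict.

- **Plug:** It was lifted off the cover and stands upright on the foam at about (0.43, 0.09) m, clear of the mat. The last pictures show it in place.
- **Pry bar:** I drew it out of the shell by its blade, took it again by the handle, and levered the cover up over the flange edge to about 0.27 rad. That angle comes from the camera. The bar lies flat on the mat, with its middle close to the mat's centre.
- **Cover:** The fingers went under the cover only after the bar had raised it. They swung it back until it stopped, with about 12 N felt at the stop. In the last top picture its far edge is at column 149, which fits 1.9 rad.
- **Other parts:** The pot, perforated plate and disc looked unmoved by eye in the last scene picture. The arm was clear of everything, with wrist force about 1.5 N.

Checks that failed or disagreed:
- In the final top view the arm hid most of the bar, so the colour fit there picked up the wrong region. The bar's final place rests on the scene view alone.
- The two views differed by about 6 mm on the plug, which does not matter where it stands.
- The bar's force on the cover was not measured directly. It was judged from the cover rising on the blade.

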